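Build up a worn sharpening stone in its holder and true its face

TASK

Set up the worn stone for sharpening the shears: in the blue holder's pocket lay the black rubber pad, then the plywood packing, then the terracotta stone, each flat and square, the brittle stone lowered in and not dropped. Then take the yellow-handled lapping block and rub the stone's face over its full length, slowly from the red thumbscrew end to the plain fixed-stop end, with about a kilogram (10 N) of steady pressure all the way. Finally stand the block back on the bench, steel face down, and leave everything else where it is.

Things in the scene. Friction and masses are not known exactly. Their poses are not given: they have to be found in the camera images.
- holder: Blue sharpening-stone holder, screwed to the bench, 264 x 100 mm. Origin: centre of its underside; x runs along its length from the red thumbscrew end (-x) to the plain fixed-stop end (+x), z up. Its pocket is centred on the origin. The screw reaches to x = -152 mm, at most 42 mm high. With all three parts in, the face of the stone is 62 to 68 mm above the bench, above all walls.
- pocket_floor (a point): Centre of the pocket's floor, 14 mm above the bench. Pocket 154 mm (holder's x) by 54 mm (y): a wall across each end, and an aluminium cheek at each corner, only from 43 to 73 mm either side of the middle, so the middle 86 mm of the long sides is open for fingers. Walls and cheeks are straight up to 50 mm above the bench, then flare outward by 4 mm up to their top at 58 mm.
- pad: Black rubber pad, rigid, 150 x 50 x 14 mm (x, y, z), about 0.13 kg, lying flat. Origin: centre of its underside. Fits the pocket with 2 mm all round and goes in first, on the floor (either end first).
- packing: Plywood packing board, 150 x 50 x 14 mm, about 0.08 kg, lying flat. Origin: centre of its underside. Goes in second, on the pad (either end first).
- stone: Terracotta-coloured sharpening stone, 150 x 50 mm, about 0.36 kg, lying flat. Worn: its flat face is 20 to 26 mm above its underside, different each time, so feel for it. Origin: centre of its underside. Goes in third, on the packing (either end first). Brittle: a free fall of over 12 mm breaks it, as does a press of more than 45 N by the block.
- lap: Lapping block: steel plate, black top, 80 x 60 x 14 mm, 0.32 kg; on it a yellow handle along x, 70 long, 24 wide (y), from 14 to 44 mm high. Origin: centre of its steel underside, the rubbing face. Rub with its x along the holder's (either end first), centred across, its centre from 35 mm before to 35 mm past the stone's middle. Hard on hard: 1 mm of height changes the pressure by 10 N or more.
- shears: Tailor's shears, 250 mm long, steel blades and black looped handles, lying flat near the far edge. Origin: on its pivot, at bench height. Bystander, loose.
- oil: Amber bottle of honing oil with red cap, 48 mm across, 130 mm tall. Origin: centre of its underside. Bystander, loose.
- cone: Red thread cone, 72 mm across at the foot, 145 mm tall. Origin: centre of its underside. Bystander, loose.
- weight: Dark round pattern weight with a small knob, 68 mm across, 48 mm tall. Origin: centre of its underside. Bystander, loose.
- slip: Green slip stone, 100 x 26 x 12 mm, lying flat. Not part of the stack. Origin: centre of its underside. Bystander, loose.
- tin: Round brass tin with red lid, 86 mm across, 34 mm tall. Origin: centre of its underside. Bystander, loose.
- spool: Green thread spool, 44 mm across, 52 mm tall. Origin: centre of its underside. Bystander, loose.
There are look-alikes about, which are no part of the job. Of the things that look like the packing, the larger one is meant.

How it is judged:
On the way, in this order (a step that is already met when the one before it is completed fails the run):
1. the rubber pad lies flat and square on the pocket's floor (z of pad in the frame of holder between 0.011 and 0.017 m and x of pad in the frame of holder between -0.005 and 0.005 m and y of pad in the frame of holder between -0.005 and 0.005 m and angle between the x axis of pad and the x axis of holder, either way round below 0.05 rad and angle between pad's own z axis and vertical below 0.05 rad), for 0.2 s.
2. the packing lies flat and square on the pad (all of step 1 and z of packing in the frame of holder between 0.025 and 0.031 m and x of packing in the frame of holder between -0.005 and 0.005 m and y of packing in the frame of holder between -0.005 and 0.005 m and angle between the x axis of packing and the x axis of holder, either way round below 0.05 rad and angle between packing's own z axis and vertical below 0.05 rad), for 0.2 s.
3. the stone lies flat and square on the packing (all of step 2 and z of stone in the frame of holder between 0.039 and 0.045 m and x of stone in the frame of holder between -0.005 and 0.005 m and y of stone in the frame of holder between -0.005 and 0.005 m and angle between the x axis of stone and the x axis of holder, either way round below 0.05 rad and angle between stone's own z axis and vertical below 0.05 rad), for 0.2 s.
4. the held lapping block rubs the stone with 5 to 20 N, at the thumbscrew end (block's centre at least 27 mm before the middle) (all of step 3 and x of lap in the frame of holder between -0.06 and -0.027 m and y of lap in the frame of holder between -0.015 and 0.015 m and angle between lap's own z axis and vertical below 0.08 rad and contact force between lap and stone between 5 and 20 N and contact force between the fingers and lap above 1 N), for 0.08 s.
5. the held lapping block rubs the stone with 5 to 20 N, between that end and the middle (all of step 3 and x of lap in the frame of holder between -0.023 and -0.008 m and y of lap in the frame of holder between -0.015 and 0.015 m and angle between lap's own z axis and vertical below 0.08 rad and contact force between lap and stone between 5 and 20 N and contact force between the fingers and lap above 1 N), for 0.08 s.
6. the held lapping block rubs the stone with 5 to 20 N, at the middle (all of step 3 and x of lap in the frame of holder between -0.006 and 0.006 m and y of lap in the frame of holder between -0.015 and 0.015 m and angle between lap's own z axis and vertical below 0.08 rad and contact force between lap and stone between 5 and 20 N and contact force between the fingers and lap above 1 N), for 0.08 s.
7. the held lapping block rubs the stone with 5 to 20 N, between the middle and the fixed-stop end (all of step 3 and x of lap in the frame of holder between 0.008 and 0.023 m and y of lap in the frame of holder between -0.015 and 0.015 m and angle between lap's own z axis and vertical below 0.08 rad and contact force between lap and stone between 5 and 20 N and contact force between the fingers and lap above 1 N), for 0.08 s.
8. the held lapping block rubs the stone with 5 to 20 N, at the fixed-stop end (at least 27 mm past the middle) (all of step 3 and x of lap in the frame of holder between 0.027 and 0.06 m and y of lap in the frame of holder between -0.015 and 0.015 m and angle between lap's own z axis and vertical below 0.08 rad and contact force between lap and stone between 5 and 20 N and contact force between the fingers and lap above 1 N), for 0.08 s.
At the end, for the whole second after the job is handed in: Pad, packing and stone lie one on the other in the pocket: each within 3 mm of its height, within 5 mm of the pocket's centre, within 0.05 rad of level and of the holder's length; the lapping block stands at rest on the bench, steel face down (within 3 mm, 0.05 rad) (all of step 3 and height (world z) of lap between -0.003 and 0.003 m and angle between lap's own z axis and vertical below 0.05 rad and linear speed of each of lap, stone below 0.02 m/s); the robot touches nothing.
It fails at once if the stone is dropped (falls freely, faster than 0.5 m/s) (linear speed of stone above 0.5 m/s and contact force between stone and anything else below 0.05 N).
It fails at once if the lapping block presses the stone with more than 45 N (contact force between lap and stone above 45 N).
It fails at once if a bystander is pushed more than 30 mm or knocked over (distance of any of shears, oil, cone, weight, slip, tin, spool from where it was at the start of the episode above 0.03 m or angle between any of shears, oil, cone, weight, slip, tin, spool's own z axis and vertical above 0.4 rad).
It also fails if it takes over 72 s, if anything falls off the work surface, if the arm or the gripper's body presses on something with over 40 N, if the wrist force passes 120 N, or if a joint passes its speed limit or range.

ROBOT

A 6-joint arm with a two-finger parallel gripper is mounted at the origin on the work surface. World frame = base frame: x ahead of the robot, y to its left, z up, the work surface at z = 0. Lengths are in m, angles in rad, forces in N, time in s.
With the tool pointing down it reaches from about 0.425 to 0.95 m from the base axis. Payload 3.5 kg.
Tool frame: the origin (TCP) lies midway between the tips of the shut fingers; the grasp point (between the pads) lies 19 mm behind it; z points along the fingers, y is the line along which they close (so a half turn about z gives the same grasp; the last joint's range is limited). The gripper opens to 85 mm and grips with 20 to 120 N. Pads are 22 mm wide; open, the fingers measure 114 mm over their backs; the gripper's body (76 mm by 85 mm) begins 54 mm behind the grasp point. The pads swing forward as they close: fully open they stand 13 mm farther back than shut.
Start: joints at [-1.396, 0.286, 1.577, -0, 1.279, -0.15], TCP at [0.215, -0.64, 0.231] pointing down, gripper open.
Joint ranges: [-2.77, 2.77], [-0.9, 2.22], [0.21, 2.48], [-1.53, 4.67], [0.24, 2.81], [-2.84, 2.84]. Speed limits (rad/s): [2.79, 2.79, 3.14, 3.14, 3.14, 3.14].

INTERFACE

Orientations are given as a unit quaternion [x, y, z, w].
In Python, from plant import ctrl gives the robot as it stands.
- The arm moves only by the tool move_arm, never from a script. Its argument "plan" is a list of rows, each an object of numbers: "x", "y", "z": the shift along the tool's x, y, z in m; "yaw": the turn about the tool's z in rad; "fingers": the closure, from 0 (fully open) to 1 (shut). In form: [{"x": .., "y": .., "z": .., "yaw": .., "fingers": ..}, ...]. A call has 1 to 5 rows; each row is the pose to reach, as a shift and turn from the pose commanded when the call began, along the tool's axes at that moment; what a row does not reach only later rows make up. A row lasts 1/10 s, in which the tool goes at most 50 mm and 8.59 degrees, less where a joint would pass 70% of its speed; a pose out of reach is approached as far as the arm can. A call with a gripper value outside its range is refused whole. The fingers move at their own pace and stop on an object; "force" is the grip in N (left out, the last holds). Time passes only in rows, so rows that repeat a pose let the fingers close. It gives the time, the measured TCP pose, the force, the opening and the grip force at its end, in the units of the state.
- ctrl.get_state(): the state, without advancing time (a new reading comes with each control period).
- ctrl.read_camera(name): name is "scene" or "side" or "wrist"; returns the picture (384x512x3 uint8, red, green, blue); there is no depth.
- ctrl.camera_model(name): a dict with "intrinsics" (3x3 intrinsics, pixels), "cam_to_world" (4x4, takes a point from camera to world coordinates); the wrist camera has in their place "tool_from_camera" (4x4, takes a point from camera to tool coordinates, whose origin is the TCP and whose axes are the flange's). Camera axes: x right, y up, looking along -z (the intrinsics and any distortion apply to the point x, -y, -z); pixel columns grow to the right and rows downward; lengths in m; the calibration is good to about 2 mm. The wrist camera is an equidistant fisheye: a pixel r from the principal point sees the ray r / f radians off the axis. A picture is of the moment at which its call begins: read the wrist's pose just before it. camera_model takes no time and is no camera call.
- ctrl.sign_off(): hands the job in; it is judged then, once.
The state is a dict: "time": time; "qpos": joint angles; "dq": joint speeds; "joint_efforts": joint torques, N m; "eef_pos": TCP position; "tcp_rot": TCP orientation; "contact_force": force on the tool from outside, world axes, zero at the start; "wrist_torque": the same for the moment, N m; "opening": opening from 0.0 (shut) to 1.0 (fully open); "finger_force": force on a finger pad.
Only numpy, scipy, OpenCV 4.12 (cv2) and the standard library are available. Lean on these libraries where they do the work, as an engineer would, in place of code of your own. Each camera call takes 0.05 s, during which the arm holds its last target. There are 200 camera calls.

## Working session

There is one attempt and no reset: what is moved stays moved. The work goes in short steps, Python scripts to look and compute and a tool call to move; the robot and the scene stay as the last step left them, time stands still between calls to the robot, and variables do not carry over. Pictures are saved under pics/ and viewed, at most 10 in all, crops included, and the job is handed in when it is done.

Besides the shell and the picture viewer there is one more tool, called as name([rows], argument=value, ...), one row to a line, values as JSON. move_arm: Moves the arm, as the interface text tells. Its arguments: {"type":"object","properties":{"plan":{"type":"array"},"force":{"type":"number"}},"required":["plan"]}

```bash
mkdir -p pics; ls
python3 - <<'E'
from plant import ctrl
import cv2,numpy as np
s=ctrl.get_state();print(s)
for n in("scene","side","wrist"):
    im=ctrl.read_camera(n);cv2.imwrite(f"pics/{n}0.png",im[:,:,::-1])
    m=ctrl.camera_model(n);print(n,{k:np.round(v,4).tolist() if not isinstance(v,str) else v for k,v in m.items()})
E
```

```text
pics
{'time': 0.0, 'qpos': array([-1.39599975e+00,  2.87184044e-01,  1.57820002e+00, -2.69871022e-05,
        1.27859408e+00, -1.50012003e-01]), 'dq': array([-9.75621543e-05, -1.83923361e-03,  6.93296569e-04, -2.34086550e-03,
       -9.16236457e-04,  5.89365438e-04]), 'joint_efforts': array([ 9.91181264e-05, -4.05971324e+01, -2.92626500e+01, -1.88510394e-04,
        5.78331150e-03,  9.61692848e-06]), 'eef_pos': array([ 0.21530795, -0.63903689,  0.22992246]), 'tcp_rot': array([ 9.86840050e-01,  1.61695063e-01, -2.76964070e-05, -1.19249321e-03]), 'contact_force': array([ 0.45870174, -0.41231913,  0.65526089]), 'wrist_torque': array([-0.01984363, -0.03444942, -0.06384662]), 'finger_force': 0.0, 'opening': 0.9986623827670748}
scene {'intrinsics': [[406.2453, 0.0, 251.8148], [0.0, 406.2453, 185.079], [0.0, 0.0, 1.0]], 'cam_to_world': [[0.5079, -0.7126, 0.484, 1.0609], [0.8614, 0.4242, -0.2793, -0.2758], [-0.0063, 0.5588, 0.8293, 0.898], [0.0, 0.0, 0.0, 1.0]]}
side {'intrinsics': [[365.3761, 0.0, 260.4258], [0.0, 365.3761, 193.6665], [0.0, 0.0, 1.0]], 'cam_to_world': [[-0.734, 0.4752, -0.4853, 0.0195], [-0.6792, -0.5077, 0.53, 0.5705], [0.0055, 0.7186, 0.6954, 0.8251], [0.0, 0.0, 0.0, 1.0]]}
wrist {'intrinsics': [[297.3186, 0.0, 253.0086], [0.0, 297.3186, 194.0248], [0.0, 0.0, 1.0]], 'tool_from_camera': [[0.0003, 0.9633, 0.2683, 0.0672], [1.0, -0.0004, 0.0, -0.0021], [0.0001, 0.2683, -0.9633, -0.1411], [0.0, 0.0, 0.0, 1.0]]}
```

View pics/scene0.png

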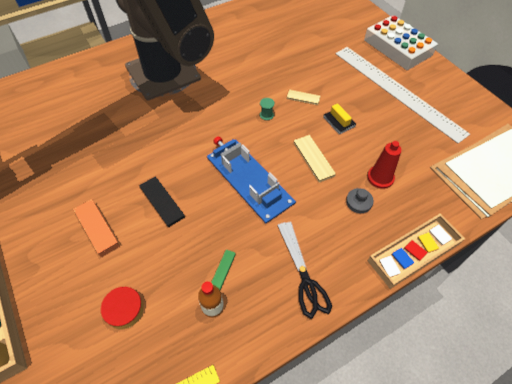

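View pics/side0.png

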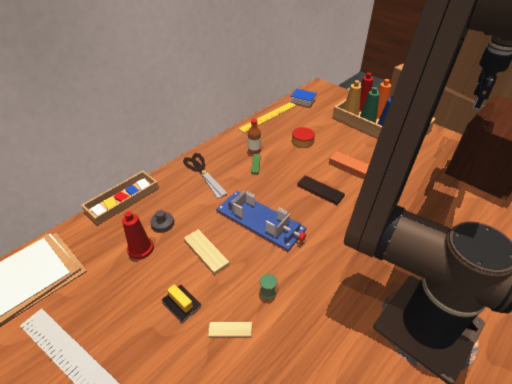

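The scene view shows the holder at (250,178) with its screw at (218,141), pad (162,200), stone (97,227), packing (314,158), a smaller look-alike (303,97) and the lap (340,117). The side view agrees, with the holder at (262,218) and its screw at (302,237).

```bash
cat > h.py <<'E'
from plant import ctrl
import cv2,numpy as np
from scipy.spatial.transform import Rotation as R
def toworld(n,px,z,pose=None):
    m=ctrl.camera_model(n);K=m["intrinsics"];px=np.atleast_2d(px).astype(float)
    u=(px-[K[0,2],K[1,2]])/K[0,0]
    if n=="wrist":
        T=np.eye(4);p,q=pose;T[:3,:3]=R.from_quat(q).as_matrix();T[:3,3]=p
        T=T@m["tool_from_camera"];r=np.linalg.norm(u,axis=1)+1e-9
        d=np.c_[u[:,0]/r*np.sin(r),-u[:,1]/r*np.sin(r),-np.cos(r)]
    else:
        T=np.array(m["cam_to_world"]);d=np.c_[u[:,0],-u[:,1],-np.ones(len(u))]
    d=d@T[:3,:3].T;o=T[:3,3]
    return (o+d*((z-o[2])/d[:,2])[:,None])[:,:2]
def shot(n,name):
    s=ctrl.get_state();im=ctrl.read_camera(n)
    cv2.imwrite(f"pics/{name}.png",im[:,:,::-1]);return im,(s["eef_pos"],s["tcp_rot"])
RNG={"holder":((100,120,60),(125,255,255)),"pad":((0,0,0),(180,255,45)),"packing":((18,60,120),(30,165,255)),
"stone":((3,175,165),(14,255,255)),"lap":((22,180,120),(34,255,255))}
def blobs(im,k,mina=80):
    hsv=cv2.cvtColor(im,cv2.COLOR_RGB2HSV);m=cv2.inRange(hsv,*map(np.array,RNG[k]))
    m=cv2.morphologyEx(m,cv2.MORPH_OPEN,np.ones((2,2),np.uint8))
    c,_=cv2.findContours(m,cv2.RETR_EXTERNAL,cv2.CHAIN_APPROX_NONE)
    return sorted([x[:,0] for x in c if cv2.contourArea(x)>mina],key=len,reverse=True)
def rect(n,c,z,pose=None):
    w=toworld(n,c,z,pose);(x,y),(a,b),t=cv2.minAreaRect((w*1000).astype(np.float32))
    if a<b:a,b,t=b,a,t+90
    return round(x/1000,4),round(y/1000,4),round(a,1),round(b,1),round((t+90)%180-90,1)
E
python3 - <<'E'
from h import *
for n in("scene","side"):
    im=cv2.imread(f"pics/{n}0.png")[:,:,::-1].copy();hs=cv2.cvtColor(im,cv2.COLOR_RGB2HSV)
    if n=="scene":
        for k,(c,r) in dict(stone=(97,227),pad=(162,200),packing=(314,158),lap=(341,113),holder=(230,180),wood=(130,250)).items():print(k,hs[r,c])
    for k,z in dict(holder=.012,pad=.014,packing=.014,stone=.023,lap=.044).items():
        for c in blobs(im,k)[:5]:
            print(n,k,c.mean(0).round(),rect(n,c,z))
E
```

```text
stone [ 11 166 247]
pad [ 0  5 50]
packing [ 25  79 251]
lap [ 27 204 251]
holder [107 174 188]
wood [ 12 164 215]
scene holder [250. 181.] (0.5225, 0.0277, 268.1, 98.7, 7.0)
scene holder [28.  2.] (-0.6089, -0.2866, 90.4, 39.3, 58.9)
scene holder [404. 259.] (0.9043, 0.222, 43.4, 30.5, 0.3)
scene pad [155.  44.] (-0.1694, 0.0356, 485.0, 119.4, -10.1)
scene pad [309. 295.] (0.8601, -0.0184, 98.0, 40.4, -27.3)
scene pad [497.  81.] (0.5908, 0.8664, 181.7, 123.5, -50.1)
scene pad [177.  13.] (-0.2435, 0.1822, 240.9, 125.7, -7.7)
scene pad [469. 249.] (0.9643, 0.3738, 174.5, 11.1, -88.1)
scene packing [62. 46.] (-0.2932, -0.2377, 257.3, 141.6, 89.9)
scene packing [32. 10.] (-0.5421, -0.2715, 251.1, 81.8, 81.6)
scene packing [423. 261.] (0.9272, 0.2589, 193.8, 26.4, -89.5)
scene packing [406. 244.] (0.881, 0.2579, 192.9, 17.0, 89.9)
scene packing [  5. 330.] (0.5954, -0.6214, 124.2, 17.8, -0.1)
scene lap [203. 378.] (0.8938, -0.2931, 67.1, 30.1, 59.4)
scene lap [342. 115.] (0.4855, 0.354, 81.6, 37.5, -3.7)
scene lap [429. 243.] (0.9103, 0.281, 42.0, 29.3, -11.8)
side holder [261. 222.] (0.5124, 0.0315, 254.4, 97.2, 8.8)
side holder [304.  96.] (0.8709, -0.6415, 93.9, 74.2, 16.2)
side pad [447. 179.] (0.4027, -1.3708, 2730.3, 336.5, -73.5)
side pad [433. 318.] (0.0047, -0.0126, 180.8, 150.0, -3.9)
side pad [429.  58.] (0.7002, -1.6132, 1705.4, 15.1, -73.2)
side pad [484. 159.] (0.1267, -0.7738, 465.1, 197.6, -81.2)
side pad [490.  77.] (0.3307, -1.3965, 692.0, 133.3, -79.8)
side packing [231. 330.] (0.3297, 0.3293, 97.5, 31.1, 42.9)
side packing [207. 251.] (0.5419, 0.2183, 149.0, 49.6, -6.9)
```

Run:
```python
from h import *
for k,c,z in [("pad",(162,199),.014),("pad ends",(148,182),.014),("pad ends",(177,218),.014),("stone",(97,226),.023),("stone e",(82,204),.023),("stone e",(111,247),.023),("screw",(218,141),.03),("lap",(340,112),.044),("weight",(360,200),.02),("cone",(382,180),0),("spool",(266,115),0),("tin",(121,306),.034),("shears",(305,275),0),("slip",(224,270),.01),("oil",(211,305),0)]: print(k,toworld("scene",c,z).round(3))
```

```text
pad [[ 0.464 -0.198]]
pad ends [[ 0.396 -0.209]]
pad ends [[ 0.535 -0.188]]
stone [[ 0.461 -0.367]]
stone e [[ 0.38  -0.379]]
stone e [[ 0.532 -0.356]]
screw [[0.379 0.011]]
lap [[0.474 0.359]]
weight [[0.728 0.233]]
cone [[0.701 0.335]]
spool [[0.339 0.193]]
tin [[ 0.682 -0.384]]
shears [[0.816 0.005]]
slip [[ 0.714 -0.152]]
oil [[ 0.767 -0.215]]
```

move_arm([
  {"x": 0.04,"y": -0.03,"z": 0},
  {"x": 0.08,"y": -0.06,"z": 0},
  {"x": 0.12,"y": -0.09,"z": 0},
  {"x": 0.16,"y": -0.12,"z": 0},
  {"x": 0.2,"y": -0.15,"z": 0},
])

```text
validation failed for argument at $.pl...
```

move_arm([
  {"x": 0.04,"y": -0.03,"z": -0.02,"yaw": 0.14},
  {"x": 0.08,"y": -0.06,"z": -0.02,"yaw": 0.185},
  {"x": 0.12,"y": -0.09,"z": -0.02,"yaw": 0.185},
  {"x": 0.16,"y": -0.12,"z": -0.02,"yaw": 0.185},
  {"x": 0.2,"y": -0.15,"z": -0.02,"yaw": 0.185},
])

```text
validation failed for argument at $.pl...
```

move_arm([
  {"x": 0},
  {"x": 0},
  {"x": 0},
  {"x": 0},
])

```text
validation failed for argument at $.pl...
```

```bash
cat >> h.py <<'E'
def psi(q):
    x=R.from_quat(q).as_matrix()[:,0];return np.arctan2(x[1],x[0])
def go(x,y,z,deg):
    "shift and yaw in tool axes from measured pose"
    s=ctrl.get_state();M=R.from_quat(s["tcp_rot"]).as_matrix()
    d=M.T@(np.array([x,y,z])-s["eef_pos"])
    dy=(psi(s["tcp_rot"])-np.radians(deg)+np.pi/2)%np.pi-np.pi/2
    print("t",round(s["time"],2),"tcp",s["eef_pos"].round(4),"psi",np.degrees(psi(s["tcp_rot"])).round(2),"shift",d.round(4),"yaw",round(dy,3),"tilt",np.degrees(np.arccos(-M[2,2])).round(2))
E
python3 - <<'E'
from h import *
im,p=shot("wrist","w1");go(.464,-.198,.1,8)
hs=cv2.cvtColor(im,cv2.COLOR_RGB2HSV)
for k,z in dict(holder=.012,pad=.014,stone=.023).items():
    for c in blobs(im,k)[:5]: print(k,c.mean(0).round(),rect("wrist",c,z,p))
E
```

```text
t 0.2 tcp [ 0.2154 -0.6393  0.2305] psi 18.61 shift [ 0.3764 -0.3387  0.131 ] yaw 0.185 tilt 0.08
holder [478. 292.] (0.1185, -1.2065, 578.2, 112.6, 69.6)
holder [419. 373.] (-0.0855, -1.1027, 131.2, 47.4, 52.0)
pad [254. 330.] (-0.1232, -0.7607, 1546.0, 525.7, -71.3)
pad [425. 245.] (0.1899, -0.9189, 53.0, 20.7, 0.1)
stone [430.  53.] (0.4419, -0.805, 54.0, 29.5, -88.7)
stone [445.  38.] (0.4756, -0.8222, 24.6, 22.5, -68.0)
```

View pics/w1.png

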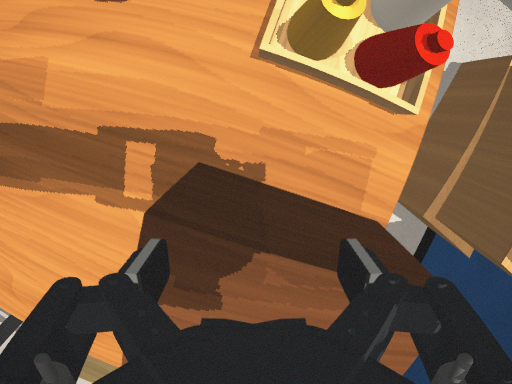

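The wrist view shows the gripper below row 240, with the bottle box at top right. Rows probably need all five keys.

move_arm([
  {"x": 0.04,"y": -0.03,"z": 0,"yaw": 0,"fingers": 0},
  {"x": 0.08,"y": -0.06,"z": 0,"yaw": 0,"fingers": 0},
  {"x": 0.12,"y": -0.09,"z": 0,"yaw": 0,"fingers": 0},
  {"x": 0.16,"y": -0.12,"z": 0,"yaw": 0,"fingers": 0},
  {"x": 0.2,"y": -0.15,"z": 0,"yaw": 0,"fingers": 0},
], force=40)

```text
time: 0.7
eef_pos: [0.3578, -0.4319, 0.2312]
tcp_rot: [0.987, 0.161, 0.0, -0.0]
contact_force: [0.3, 0.7, 0.7]
opening: 1.0
finger_force: 0.0
```

move_arm([
  {"x": 0.04,"y": -0.03,"z": -0.01,"yaw": 0.14,"fingers": 0},
  {"x": 0.08,"y": -0.06,"z": -0.02,"yaw": 0.185,"fingers": 0},
  {"x": 0.12,"y": -0.09,"z": -0.02,"yaw": 0.185,"fingers": 0},
  {"x": 0.16,"y": -0.12,"z": -0.02,"yaw": 0.185,"fingers": 0},
  {"x": 0.2,"y": -0.15,"z": -0.02,"yaw": 0.185,"fingers": 0},
])

```text
time: 1.2
eef_pos: [0.4982, -0.2278, 0.2516]
tcp_rot: [0.998, 0.07, 0.0, 0.0]
contact_force: [0.3, -0.6, -0.0]
opening: 1.001
finger_force: 0.0
```

move_arm([
  {"x": 0,"y": 0,"z": 0,"yaw": 0,"fingers": 0},
  {"x": 0,"y": 0,"z": 0,"yaw": 0,"fingers": 0},
  {"x": 0,"y": 0,"z": 0,"yaw": 0,"fingers": 0},
])

```text
time: 1.5
eef_pos: [0.4969, -0.2304, 0.2511]
tcp_rot: [0.998, 0.07, -0.0, 0.0]
contact_force: [-0.9, -0.1, -0.3]
opening: 1.0
finger_force: 0.0
```

Run:
```python
from h import *
im,p=shot("wrist","w2");go(.464,-.198,.1,8)
hs=cv2.cvtColor(im,cv2.COLOR_RGB2HSV)
for k,z in dict(holder=.012,pad=.014,stone=.023).items():
    for c in blobs(im,k)[:5]: print(k,c.mean(0).round(),rect("wrist",c,z,p))
```

```text
t 1.55 tcp [ 0.4968 -0.2308  0.2512] psi 7.91 shift [-0.0279 -0.037   0.1512] yaw -0.001 tilt 0.03
holder [ 85. 134.] (0.5157, 0.0258, 262.2, 105.5, 6.1)
holder [501. 222.] (0.4692, -0.7008, 108.0, 67.9, 80.0)
holder [507.  11.] (0.8427, -0.6251, 50.3, 35.4, 18.0)
pad [246. 334.] (0.1136, -0.3049, 1650.1, 564.3, -82.6)
pad [225. 188.] (0.4555, -0.2032, 87.1, 47.8, 5.9)
pad [12. 16.] (0.7035, 0.2026, 60.2, 28.9, -29.2)
stone [378. 151.] (0.5401, -0.3756, 416.1, 415.5, 86.0)
stone [161. 116.] (0.543, -0.0999, 139.1, 105.2, -80.9)
stone [329.  19.] (0.7011, -0.3066, 140.8, 61.7, -75.0)
stone [ 30. 138.] (0.5025, 0.1182, 119.6, 108.5, -14.7)
stone [157.  35.] (0.655, -0.0894, 82.9, 64.1, -74.4)
```

View pics/w2.png

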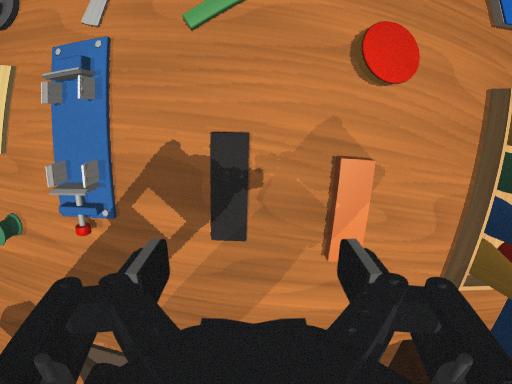

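Wrist view: the pad spans cols 210–249, rows 132–240. The stone spans cols 328–374, rows 157–262. The holder is at left, with its screw at (83,229).

```bash
cat >> h.py <<'E'
def roi_rect(im,n,roi,f,z,pose=None,approx=False):
    "largest blob of f(hsv) mask in roi (x0,y0,x1,y1)"
    x0,y0,x1,y1=roi;hs=cv2.cvtColor(im,cv2.COLOR_RGB2HSV).astype(int)
    m=np.zeros(im.shape[:2],np.uint8);m[y0:y1,x0:x1]=(f(hs[...,0],hs[...,1],hs[...,2])[y0:y1,x0:x1]*255)
    m=cv2.morphologyEx(m,cv2.MORPH_OPEN,np.ones((3,3),np.uint8))
    c=max(cv2.findContours(m,cv2.RETR_EXTERNAL,cv2.CHAIN_APPROX_NONE)[0],key=cv2.contourArea)[:,0]
    return rect(n,c,z,pose)
E
python3 - <<'E'
from h import *
im=cv2.imread("pics/w2.png")[:,:,::-1].copy();p=(np.array([.4968,-.2308,.2512]),ctrl.get_state()["tcp_rot"])
hs=cv2.cvtColor(im,cv2.COLOR_RGB2HSV)
for c,r in[(350,170),(352,210),(348,240),(300,200),(385,200),(350,130),(331,240),(230,150),(230,220),(220,200),(262,180),(200,180),(230,250)]:print(c,r,hs[r,c])
print("pad",roi_rect(im,"wrist",(195,115,262,250),lambda h,s,v:(s<90)&(v<75),.014,p))
for t in (10,9,8):print("stone",t,roi_rect(im,"wrist",(315,140,390,270),lambda h,s,v:(h<t)&(v>100),.023,p))
print("holder corners",toworld("wrist",[(52,47),(106,37),(115,216),(61,215),(83,229)],.012,p).round(4))
E
```

```text
350 170 [ 11 166 228]
352 210 [ 10 172 220]
348 240 [20 18 83]
300 200 [ 13 169 163]
385 200 [ 13 177 182]
350 130 [ 13 177 193]
331 240 [ 11 182 225]
230 150 [13 36 50]
230 220 [40 16 49]
220 200 [60  8 34]
262 180 [ 13 169 134]
200 180 [ 13 155 110]
230 250 [ 13 175 178]
pad (0.4615, -0.2014, 148.2, 48.2, 5.9)Traceback (most recent call last):
  File "<stdin>", line 6, in <module>
  File "h.py", line 42, in roi_rect
    c=max(cv2.findContours(m,cv2.RETR_EXTERNAL,cv2.CHAIN_APPROX_NONE)[0],key=cv2.contourArea)[:,0]
      ~~~^^^^^^^^^^^^^^^^^^^^^^^^^^^^^^^^^^^^^^^^^^^^^^^^^^^^^^^^^^^^^^^^^^^^^^^^^^^^^^^^^^^^
ValueError: max() iterable argument is empty
```

Run:
```python
from h import *
im=cv2.imread("pics/w2.png")[:,:,::-1].copy();s=ctrl.get_state();p=(np.array([.4968,-.2308,.2512]),s["tcp_rot"])
for t in (150,):
    print("stone",roi_rect(im,"wrist",(315,140,385,270),lambda h,s,v:(h<13)&(v>205),.023,p),toworld("wrist",[(339,157),(374,160),(364,232)],.023,p))
go(.4615,-.2014,.05,5.9)
```

```text
stone (0.4529, -0.371, 148.3, 49.2, 5.6) [[ 0.52507054 -0.33670286]
 [ 0.52936265 -0.3864345 ]
 [ 0.42721661 -0.39700988]]
t 1.55 tcp [ 0.4968 -0.2308  0.2512] psi 7.91 shift [-0.0308 -0.034   0.2012] yaw 0.035 tilt 0.03
```

move_arm([
  {"x": -0.015,"y": -0.017,"z": 0.04,"yaw": 0.035,"fingers": 0},
  {"x": -0.031,"y": -0.034,"z": 0.08,"yaw": 0.035,"fingers": 0},
  {"x": -0.031,"y": -0.034,"z": 0.12,"yaw": 0.035,"fingers": 0},
  {"x": -0.031,"y": -0.034,"z": 0.16,"yaw": 0.035,"fingers": 0},
  {"x": -0.031,"y": -0.034,"z": 0.2,"yaw": 0.035,"fingers": 0},
])

```text
time: 2.05
eef_pos: [0.4613, -0.2019, 0.0503]
tcp_rot: [0.999, 0.051, 0.0, 0.0]
contact_force: [0.7, -0.9, 0.4]
opening: 0.998
finger_force: 0.0
```

move_arm([
  {"x": 0,"y": 0,"z": 0.03,"yaw": 0,"fingers": 0},
  {"x": 0,"y": 0,"z": 0.05,"yaw": 0,"fingers": 0},
  {"x": 0,"y": 0,"z": 0.05,"yaw": 0,"fingers": 0.6},
  {"x": 0,"y": 0,"z": 0.05,"yaw": 0,"fingers": 0.6},
  {"x": 0,"y": 0,"z": 0.05,"yaw": 0,"fingers": 0.6},
])

```text
time: 2.55
eef_pos: [0.4631, -0.2019, 0.0033]
tcp_rot: [0.999, 0.052, 0.001, 0.001]
contact_force: [-1.7, 0.5, -0.5]
opening: 0.569
finger_force: 42.4
```

move_arm([
  {"x": 0,"y": 0,"z": 0,"yaw": 0,"fingers": 0.6},
  {"x": 0,"y": 0,"z": 0,"yaw": 0,"fingers": 0.6},
  {"x": 0,"y": 0,"z": 0,"yaw": 0,"fingers": 0.6},
])

```text
time: 2.85
eef_pos: [0.4631, -0.2014, 0.003]
tcp_rot: [0.999, 0.052, 0.001, 0.001]
contact_force: [-0.8, -2.0, 6.2]
opening: 0.568
finger_force: 43.2
```

move_arm([
  {"x": 0,"y": 0,"z": -0.03,"yaw": 0,"fingers": 0.6},
  {"x": 0,"y": 0,"z": -0.07,"yaw": 0,"fingers": 0.6},
  {"x": 0,"y": 0,"z": -0.11,"yaw": 0,"fingers": 0.6},
  {"x": 0,"y": 0,"z": -0.15,"yaw": 0,"fingers": 0.6},
  {"x": 0,"y": 0,"z": -0.16,"yaw": 0,"fingers": 0.6},
])

```text
time: 3.35
eef_pos: [0.4643, -0.2016, 0.1665]
tcp_rot: [0.999, 0.053, 0.004, 0.003]
contact_force: [0.7, -0.6, -1.0]
opening: 0.568
finger_force: 42.4
```

move_arm([
  {"x": 0.004,"y": -0.04,"z": -0.03,"yaw": 0,"fingers": 0.6},
  {"x": 0.008,"y": -0.08,"z": -0.06,"yaw": 0,"fingers": 0.6},
  {"x": 0.008,"y": -0.12,"z": -0.084,"yaw": 0,"fingers": 0.6},
  {"x": 0.008,"y": -0.12,"z": -0.084,"yaw": 0,"fingers": 0.6},
  {"x": 0.008,"y": -0.12,"z": -0.084,"yaw": 0,"fingers": 0.6},
])

```text
time: 3.85
eef_pos: [0.457, -0.0793, 0.2445]
tcp_rot: [0.999, 0.054, -0.0, 0.0]
contact_force: [0.9, -0.3, -1.6]
opening: 0.572
finger_force: 42.5
```

Run:
```python
from h import *
im,p=shot("wrist","w3");go(.517,.029,.2,7)
print(p)
for c in blobs(im,"holder")[:2]:
    print(c.mean(0).round(),rect("wrist",c,.012,p))
im=cv2.imread("pics/w3.png");cv2.imwrite("pics/w3c.png",cv2.resize(im,(800,600)))
```

```text
t 3.9 tcp [ 0.4567 -0.0799  0.2436] psi 6.05 shift [ 0.0715 -0.1019  0.0435] yaw -0.017 tilt 0.14
(array([ 0.45702774, -0.07927641,  0.24450022]), array([ 9.98567751e-01,  5.35009806e-02, -3.01392139e-04,  3.85399757e-05]))
[177.  81.] (0.5427, 0.03, 207.3, 98.8, 6.9)
[175. 197.] (0.4037, 0.0247, 77.3, 38.6, -81.6)
```

View pics/w3c.png

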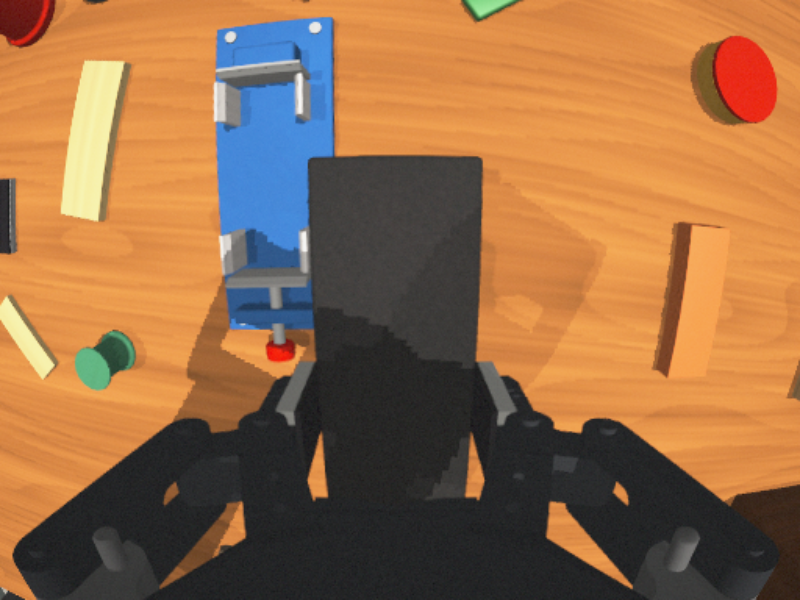

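Pad is held. In the 800-wide picture the holder's base corners are at (217,31), (333,17) and (231,328), with the screw knob at (281,348).

```bash
python3 - <<'E'
from h import *
p=(np.array([.4570,-.0793,.2445]),ctrl.get_state()["tcp_rot"])
for z in(.008,.014):
    A=toworld("wrist",np.array([(217,31),(333,17),(231,328),(281,340)])*.64,z,p);print(z,A.round(4).tolist())
    fl,fr,nl,_=A
    print("len",np.linalg.norm(fl-nl),"wid",np.linalg.norm(fl-fr),"ctr",(fr+nl)/2,"ang",np.degrees(np.arctan2(*(fl-nl)[::-1])),np.degrees(np.arctan2(-(fr-fl)[0],(fr-fl)[1]))-180)
B=toworld("wrist",np.array([(215,85),(223,272),(305,62),(307,268)])*.64,.058,p);print("walls .058",B.round(4).tolist())
p2=(np.array([.4968,-.2308,.2512]),p[1])
# w2 corners, psi 7.9
q=R.from_euler("z",7.91,degrees=True)*R.from_euler("x",180,degrees=True);p2=(p2[0],q.as_quat())
for z in(.008,.014):
    A=toworld("wrist",np.array([(52,47),(107,37),(61,216),(115,216)]),z,p2)
    fl,fr,nl,nr=A;print("w2",z,A.mean(0),np.linalg.norm(fl-nl),np.linalg.norm(fr-nr),np.linalg.norm(fl-fr),np.degrees(np.arctan2(*((fl+fr)-(nl+nr))[::-1])))
for n,cs in(("scene",blobs(cv2.imread("pics/scene0.png")[:,:,::-1].copy(),"holder")[0]),("side",blobs(cv2.imread("pics/side0.png")[:,:,::-1].copy(),"holder")[0])):
    w=cv2.convexHull(cs)[:,0];ap=cv2.approxPolyDP(w,4,True)[:,0];print(n,ap.tolist(),toworld(n,ap,.012).round(3).tolist())
E
python3 -c "
import cv2
a=cv2.imread('pics/scene0.png')[130:230,195:305];b=cv2.imread('pics/side0.png')[185:255,205:315]
b=cv2.copyMakeBorder(b,0,30,0,0,cv2.BORDER_CONSTANT)
cv2.imwrite('pics/c1.png',cv2.resize(cv2.hconcat([a,b]),(800,364),interpolation=cv2.INTER_CUBIC))"
```

```text
0.008 [[0.6405, 0.0944], [0.6533, -0.0053], [0.3795, 0.0627], [0.3737, 0.0155]]
len 0.2629106287709066 wid 0.10052877556436216 ctr [0.51637036 0.02867516] ang 6.928492159817454 -352.6677376152253
0.014 [[0.6386, 0.0918], [0.6512, -0.0064], [0.3818, 0.0606], [0.3761, 0.0142]]
len 0.25873148456495326 wid 0.09893080194155562 ctr [0.51648458 0.02709957] ang 6.928492159817448 -352.66773761522524
walls .058 [[0.5823, 0.0682], [0.4425, 0.0519], [0.6005, 0.0019], [0.4516, -0.0132]]
w2 0.008 [0.51691041 0.03096658] 0.2663197597561464 0.2599359446557584 0.09987680324010599 6.9914163182482465
w2 0.014 [0.51762529 0.02705273] 0.26216189146084606 0.25587774250026407 0.09831749500849662 6.9914163182482465
scene [[215, 151], [236, 141], [295, 204], [266, 223], [209, 159]] [[0.392, -0.007], [0.391, 0.061], [0.65, 0.088], [0.659, -0.005], [0.409, -0.035]]
side [[224, 205], [235, 197], [299, 224], [289, 249], [222, 212]] [[0.635, 0.065], [0.635, 0.017], [0.416, -0.033], [0.38, 0.058], [0.618, 0.089]]
```

View pics/c1.png

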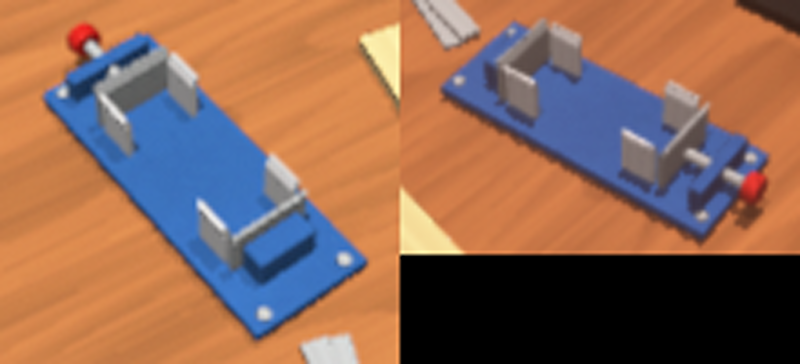

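Scene and side crops: the cheeks and end walls are clear, with the base corners at about (366,262), (257,338), (45,98) and (150,38) in the left crop. Next I check the held pad relative to the TCP.

Run:
```python
from h import *
s=ctrl.get_state();p=(np.array([.4570,-.0793,.2445]),s["tcp_rot"])
A=toworld("wrist",np.array([(309,158),(481,158)])*.64,.2555,p);M=R.from_quat(p[1]).as_matrix()
print("pad front corners in tool",((np.c_[A,[.2555]*2]-p[0])@M).round(4),np.linalg.norm(A[0]-A[1]))
C=np.array([(366,262),(257,330),(45,98),(150,38)])/3.636+[195,130]
for z in(.006,.012):
    W=toworld("scene",C,z);print(W.round(4).tolist(),W.mean(0),[np.linalg.norm(W[i]-W[j]).round(4) for i,j in((0,1),(1,2),(2,3),(3,0))])
C=np.array([(768,155),(703,240),(443,92),(517,22)])/3.636+[205-110,185]
for z in(.006,.012):
    W=toworld("side",C,z);print(W.round(4).tolist(),W.mean(0),[np.linalg.norm(W[i]-W[j]).round(4) for i,j in((0,1),(1,2),(2,3),(3,0))])
go(.517,.0285,.12,7)
```

```text
pad front corners in tool [[ 0.0726 -0.026  -0.0111]
 [ 0.0726  0.0219 -0.0112]] 0.04789985978500961
[[0.6434, 0.0948], [0.6506, -0.0002], [0.3959, -0.0336], [0.3849, 0.0646]] [0.51868927 0.03139393] [np.float64(0.0953), np.float64(0.2569), np.float64(0.0988), np.float64(0.2602)]
[[0.6462, 0.0923], [0.6534, -0.002], [0.4003, -0.0353], [0.3895, 0.0623]] [0.52233604 0.02932778] [np.float64(0.0947), np.float64(0.2552), np.float64(0.0981), np.float64(0.2585)]
[[0.395, -0.0404], [0.3791, 0.0612], [0.639, 0.0919], [0.6544, -0.0112]] [0.51688506 0.0253966 ] [np.float64(0.1028), np.float64(0.2617), np.float64(0.1042), np.float64(0.2611)]
[[0.3923, -0.0359], [0.3765, 0.065], [0.6345, 0.0954], [0.6498, -0.0069]] [0.51324166 0.02938967] [np.float64(0.1021), np.float64(0.2598), np.float64(0.1034), np.float64(0.2592)]
t 3.9 tcp [ 0.4567 -0.0799  0.2436] psi 6.05 shift [ 0.0717 -0.1013  0.1235] yaw -0.017 tilt 0.14
```

move_arm([
  {"x": 0.03,"y": -0.035,"z": 0.02,"yaw": -0.017,"fingers": 0.6},
  {"x": 0.055,"y": -0.07,"z": 0.05,"yaw": -0.017,"fingers": 0.6},
  {"x": 0.074,"y": -0.101,"z": 0.08,"yaw": -0.017,"fingers": 0.6},
  {"x": 0.074,"y": -0.101,"z": 0.12,"yaw": -0.017,"fingers": 0.6},
  {"x": 0.074,"y": -0.101,"z": 0.155,"yaw": -0.017,"fingers": 0.6},
])

```text
time: 4.4
eef_pos: [0.5191, 0.0281, 0.0861]
tcp_rot: [0.998, 0.061, -0.002, -0.0]
contact_force: [0.2, -1.2, -1.7]
opening: 0.569
finger_force: 42.5
```

move_arm([
  {"x": 0,"y": 0,"z": 0,"yaw": 0,"fingers": 0.6},
  {"x": 0,"y": 0,"z": 0,"yaw": 0,"fingers": 0.6},
])

```text
time: 4.6
eef_pos: [0.5195, 0.0272, 0.0888]
tcp_rot: [0.998, 0.06, -0.002, -0.0]
contact_force: [0.2, 0.0, -0.3]
opening: 0.567
finger_force: 42.5
```

Run:
```python
from h import *
go(.5195,.0283,.05,7)
a=shot("scene","s2")[0][100:240,170:330];b=shot("side","d2")[0][150:290,190:350]
cv2.imwrite('pics/c2.png',cv2.resize(cv2.hconcat([a,b]),(800,350),interpolation=cv2.INTER_CUBIC)[:,:,::-1])
```

```text
t 4.6 tcp [0.5195 0.0272 0.0888] psi 6.89 shift [ 0.0003 -0.0011  0.0388] yaw -0.002 tilt 0.23
```

View pics/c2.png

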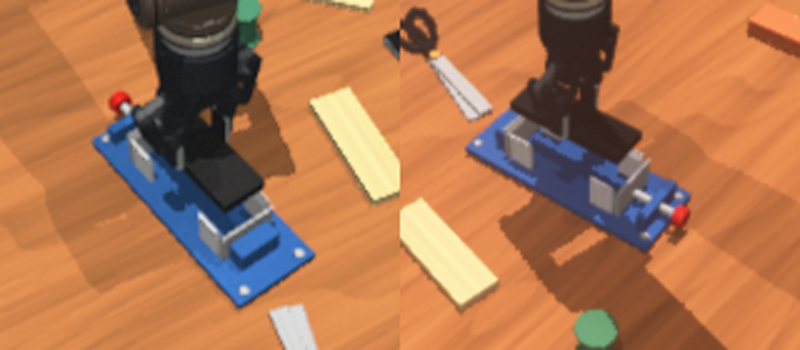

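Both views show the pad over the pocket, aligned. I lower it in two stages.

move_arm([
  {"x": 0,"y": -0.001,"z": 0.015,"yaw": 0,"fingers": 0.6},
  {"x": 0,"y": -0.001,"z": 0.025,"yaw": 0,"fingers": 0.6},
  {"x": 0,"y": -0.001,"z": 0.035,"yaw": 0,"fingers": 0.6},
  {"x": 0,"y": -0.001,"z": 0.044,"yaw": 0,"fingers": 0.6},
  {"x": 0,"y": -0.001,"z": 0.048,"yaw": 0,"fingers": 0.6},
])

```text
time: 5.2
eef_pos: [0.5197, 0.029, 0.0417]
tcp_rot: [0.998, 0.061, -0.001, -0.0]
contact_force: [-2.2, -1.1, -0.0]
opening: 0.572
finger_force: 42.9
```

move_arm([
  {"x": 0,"y": 0,"z": 0.01,"yaw": 0,"fingers": 0.6},
  {"x": 0,"y": 0,"z": 0.017,"yaw": 0,"fingers": 0.6},
  {"x": 0,"y": 0,"z": 0.021,"yaw": 0,"fingers": 0.6},
  {"x": 0,"y": 0,"z": 0.023,"yaw": 0,"fingers": 0.6},
  {"x": 0,"y": 0,"z": 0.023,"yaw": 0,"fingers": 0.6},
])

```text
time: 5.7
eef_pos: [0.52, 0.0291, 0.0209]
tcp_rot: [0.998, 0.061, -0.002, -0.0]
contact_force: [-7.9, 0.8, 12.8]
opening: 0.572
finger_force: 44.2
```

move_arm([
  {"x": -0.0015,"y": 0,"z": -0.002,"yaw": 0,"fingers": 0.6},
  {"x": -0.0015,"y": 0,"z": -0.002,"yaw": 0,"fingers": 0.6},
  {"x": -0.0015,"y": 0,"z": 0.001,"yaw": 0,"fingers": 0.6},
  {"x": -0.0015,"y": 0,"z": 0.001,"yaw": 0,"fingers": 0.6},
])

```text
time: 6.1
eef_pos: [0.5202, 0.0288, 0.0199]
tcp_rot: [0.998, 0.061, 0.001, 0.0]
contact_force: [-3.0, 1.2, 9.9]
opening: 0.571
finger_force: 44.0
```

move_arm([
  {"x": 0,"y": 0,"z": 0,"yaw": 0,"fingers": 0.2},
  {"x": 0,"y": 0,"z": 0,"yaw": 0,"fingers": 0.2},
  {"x": 0,"y": 0,"z": 0,"yaw": 0,"fingers": 0.2},
  {"x": 0,"y": 0,"z": -0.04,"yaw": 0,"fingers": 0.0},
  {"x": 0,"y": 0,"z": -0.08,"yaw": 0,"fingers": 0.0},
])

```text
time: 6.6
eef_pos: [0.5172, 0.029, 0.0971]
tcp_rot: [0.998, 0.061, -0.002, -0.0]
contact_force: [0.8, -0.6, -0.0]
opening: 0.998
finger_force: 0.0
```

move_arm([
  {"x": 0,"y": 0,"z": -0.05,"yaw": 0,"fingers": 0.0},
  {"x": 0,"y": 0,"z": -0.1,"yaw": 0,"fingers": 0.0},
  {"x": 0,"y": -0.04,"z": -0.14,"yaw": 0,"fingers": 0.0},
  {"x": 0,"y": -0.08,"z": -0.15,"yaw": 0,"fingers": 0.0},
  {"x": 0,"y": -0.08,"z": -0.15,"yaw": 0,"fingers": 0.0},
])

```text
time: 7.1
eef_pos: [0.51, 0.1118, 0.252]
tcp_rot: [0.998, 0.063, 0.004, -0.001]
contact_force: [-0.4, 0.5, -0.6]
opening: 0.995
finger_force: 0.0
```

Run:
```python
from h import *
im,p=shot("wrist","w4");go(.542,.218,.05,-7);print(p)
cv2.imwrite("pics/w4c.png",cv2.resize(im,(800,600))[:,:,::-1])
for c in blobs(im,"packing")[:3]: print(c.mean(0).round(),rect("wrist",c,.014,p))
for c in blobs(im,"lap")[:3]: print("lap",c.mean(0).round(),rect("wrist",c,.044,p))
```

```text
t 7.15 tcp [0.5094 0.11   0.2497] psi 7.21 shift [ 0.0452 -0.1032  0.1999] yaw 0.248 tilt 0.2
(array([0.51004689, 0.11182282, 0.25201402]), array([ 9.97992507e-01,  6.32291790e-02,  3.55141294e-03, -6.43637676e-04]))
[180. 129.] (0.5453, 0.2155, 148.9, 50.1, -7.1)
[103. 254.] (0.3447, 0.3306, 74.9, 33.2, 42.9)
lap [ 73. 179.] (0.4712, 0.3585, 69.2, 24.5, -1.1)
```

View pics/w4c.png

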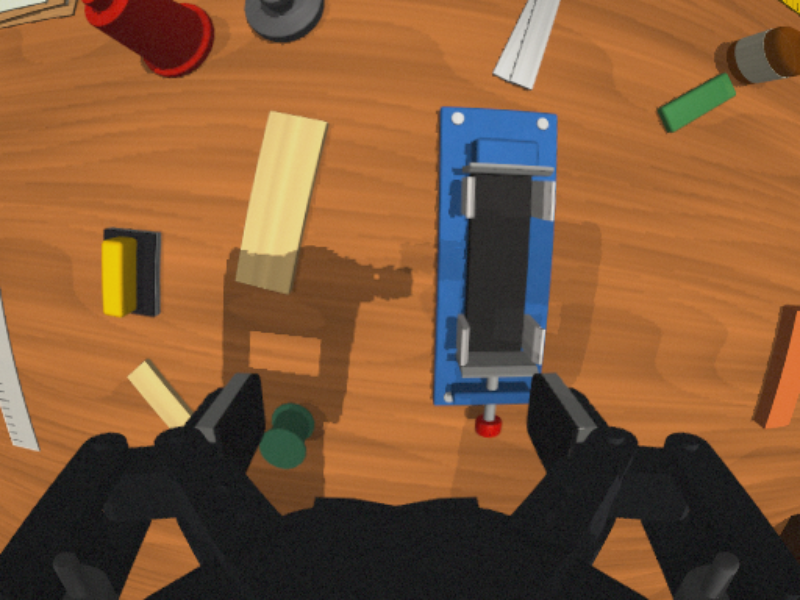

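The wrist view shows the pad seated in the pocket between the cheeks (800-px corners about (472,173), (531,176), (468,350), (524,352)), with the packing at (281,202) and the lap at (130,272).

Run:
```python
from h import *
s=ctrl.get_state();p=(np.array([.5100,.1118,.2520]),s["tcp_rot"])
im=cv2.imread("pics/w4.png")[:,:,::-1].copy()
for z in(.020,.028):
    W=toworld("wrist",np.array([(472,173),(531,176),(468,350),(524,352)])*.64,z,p);print(z,W.round(4).tolist(),W.mean(0))
for z in(.008,.014):
    W=toworld("wrist",np.array([(441,107),(557,114),(434,404)])*.64,z,p);print("base",W[1:].mean(0),np.linalg.norm(W[0]-W[1]),np.linalg.norm(W[0]-W[2]),np.degrees(np.arctan2(*(W[0]-W[2])[::-1])))
go(.544,.2165,.05,-7.1)
```

```text
0.02 [[0.5887, 0.0618], [0.5945, 0.0127], [0.4399, 0.0412], [0.4436, -0.0096]] [0.51668316 0.02652097]
0.028 [[0.5884, 0.0631], [0.5941, 0.0151], [0.4428, 0.0429], [0.4465, -0.0068]] [0.51794488 0.02856897]
base [0.51555871 0.02704143] 0.09979776328269993 0.26381693512318205 6.953071275889399
base [0.51649304 0.02852149] 0.09824388442584349 0.2597092322640775 6.953071275889402
t 7.15 tcp [0.5094 0.11   0.2497] psi 7.21 shift [ 0.047  -0.1014  0.1999] yaw 0.25 tilt 0.2
```

move_arm([
  {"x": 0.016,"y": -0.034,"z": 0.02,"yaw": 0.125,"fingers": 0},
  {"x": 0.032,"y": -0.068,"z": 0.05,"yaw": 0.25,"fingers": 0},
  {"x": 0.047,"y": -0.101,"z": 0.08,"yaw": 0.25,"fingers": 0},
  {"x": 0.047,"y": -0.101,"z": 0.12,"yaw": 0.25,"fingers": 0},
  {"x": 0.047,"y": -0.101,"z": 0.16,"yaw": 0.25,"fingers": 0},
])

```text
time: 7.65
eef_pos: [0.5431, 0.2139, 0.0853]
tcp_rot: [0.998, -0.064, -0.001, 0.0]
contact_force: [-0.1, -1.8, -0.5]
opening: 1.0
finger_force: 0.0
```

move_arm([
  {"x": 0,"y": 0,"z": 0.01,"yaw": 0,"fingers": 0},
  {"x": 0,"y": 0,"z": 0.01,"yaw": 0,"fingers": 0},
])

```text
time: 7.85
eef_pos: [0.5415, 0.2128, 0.0752]
tcp_rot: [0.998, -0.065, -0.003, 0.001]
contact_force: [0.3, -0.7, 0.2]
opening: 1.002
finger_force: 0.0
```

Run:
```python
from h import *
im,p=shot("wrist","w5");
for c in blobs(im,"packing")[:2]: print(c.mean(0).round(),rect("wrist",c,.014,p))
go(.544,.2165,.002,-7.1)
```

```text
[250. 157.] (0.5792, 0.2137, 82.4, 49.6, -6.8)
[247. 252.] (0.5055, 0.2226, 64.8, 49.4, -7.3)
t 7.9 tcp [0.5434 0.2133 0.0778] psi -7.4 shift [ 0.0003 -0.0033  0.0758] yaw -0.005 tilt 0.09
```

move_arm([
  {"x": 0.002,"y": -0.004,"z": 0.03,"yaw": 0,"fingers": 0},
  {"x": 0.002,"y": -0.004,"z": 0.055,"yaw": 0,"fingers": 0},
  {"x": 0.002,"y": -0.004,"z": 0.075,"yaw": 0,"fingers": 0},
  {"x": 0.002,"y": -0.004,"z": 0.075,"yaw": 0,"fingers": 0.6},
  {"x": 0.002,"y": -0.004,"z": 0.075,"yaw": 0,"fingers": 0.6},
])

```text
time: 8.4
eef_pos: [0.5478, 0.2179, 0.0056]
tcp_rot: [0.998, -0.064, 0.002, -0.0]
contact_force: [0.1, -0.1, 0.6]
opening: 0.693
finger_force: 0.0
```

move_arm([
  {"x": 0,"y": 0,"z": 0,"yaw": 0,"fingers": 0.6},
  {"x": 0,"y": 0,"z": 0,"yaw": 0,"fingers": 0.6},
  {"x": 0,"y": 0,"z": 0,"yaw": 0,"fingers": 0.6},
])

```text
time: 8.7
eef_pos: [0.5485, 0.2183, 0.0065]
tcp_rot: [0.998, -0.064, 0.003, -0.001]
contact_force: [-0.3, -1.1, 7.2]
opening: 0.567
finger_force: 42.0
```

move_arm([
  {"x": 0,"y": 0,"z": -0.04,"yaw": 0,"fingers": 0.6},
  {"x": 0,"y": 0,"z": -0.08,"yaw": 0,"fingers": 0.6},
  {"x": 0,"y": 0,"z": -0.12,"yaw": 0,"fingers": 0.6},
  {"x": 0,"y": 0,"z": -0.12,"yaw": 0,"fingers": 0.6},
  {"x": 0,"y": 0,"z": -0.12,"yaw": 0,"fingers": 0.6},
])

```text
time: 9.2
eef_pos: [0.5468, 0.2181, 0.1253]
tcp_rot: [0.998, -0.064, 0.002, -0.001]
contact_force: [0.2, -0.3, -1.6]
opening: 0.568
finger_force: 41.9
```

Run:
```python
from h import *
im,p=shot("wrist","w6");M=R.from_quat(p[1]).as_matrix()
z=p[0][2]+.0115
for c in blobs(im,"packing")[:2]:
    print(c.mean(0).round(),c.min(0),c.max(0),rect("wrist",c,z,p))
    w=toworld("wrist",c,z,p);t=(np.c_[w,np.full(len(w),z)]-p[0])@M;print("tool extents",t.min(0),t.max(0))
go(.5165,.028,.12,7)
```

```text
[258. 228.] [200 100] [308 323] (0.5611, 0.2175, 116.4, 47.5, -7.1)
tool extents [-0.04388975 -0.02497831 -0.01166269] [ 0.0726156   0.02257793 -0.01122121]
t 9.25 tcp [0.5455 0.2179 0.1232] psi -7.34 shift [-0.0045  0.192   0.0033] yaw -0.25 tilt 0.01
```

move_arm([
  {"x": -0.0005,"y": 0.05,"z": 0,"yaw": -0.125,"fingers": 0.6},
  {"x": -0.001,"y": 0.1,"z": 0,"yaw": -0.25,"fingers": 0.6},
  {"x": -0.0015,"y": 0.15,"z": 0,"yaw": -0.25,"fingers": 0.6},
  {"x": -0.002,"y": 0.1915,"z": 0,"yaw": -0.25,"fingers": 0.6},
  {"x": -0.002,"y": 0.1915,"z": 0,"yaw": -0.25,"fingers": 0.6},
])

```text
time: 9.75
eef_pos: [0.5174, 0.0245, 0.121]
tcp_rot: [0.998, 0.058, -0.002, 0.0]
contact_force: [-0.6, 0.2, -0.8]
opening: 0.565
finger_force: 41.9
```

move_arm([
  {"x": 0,"y": 0,"z": 0.015,"yaw": 0,"fingers": 0.6},
  {"x": 0,"y": 0,"z": 0.025,"yaw": 0,"fingers": 0.6},
  {"x": 0,"y": 0,"z": 0.025,"yaw": 0,"fingers": 0.6},
])

```text
time: 10.05
eef_pos: [0.517, 0.0297, 0.0947]
tcp_rot: [0.998, 0.062, -0.003, -0.001]
contact_force: [-1.0, -0.4, -0.5]
opening: 0.565
finger_force: 41.9
```

Run:
```python
from h import *
go(.519,.0285,.055,7)
```

```text
t 10.05 tcp [0.517  0.0297 0.0947] psi 7.08 shift [0.0021 0.0015 0.0397] yaw 0.001 tilt 0.4
```

move_arm([
  {"x": 0.001,"y": 0.001,"z": 0.012,"yaw": 0,"fingers": 0.6},
  {"x": 0.001,"y": 0.001,"z": 0.022,"yaw": 0,"fingers": 0.6},
  {"x": 0.001,"y": 0.001,"z": 0.032,"yaw": 0,"fingers": 0.6},
  {"x": 0.001,"y": 0.001,"z": 0.042,"yaw": 0,"fingers": 0.6},
  {"x": 0.001,"y": 0.001,"z": 0.046,"yaw": 0,"fingers": 0.6},
])

```text
time: 10.55
eef_pos: [0.5198, 0.0276, 0.0508]
tcp_rot: [0.998, 0.061, -0.001, -0.0]
contact_force: [-0.3, 0.6, -1.7]
opening: 0.569
finger_force: 41.9
```

move_arm([
  {"x": 0,"y": 0,"z": 0.004,"yaw": 0,"fingers": 0.6},
  {"x": 0,"y": 0,"z": 0.008,"yaw": 0,"fingers": 0.6},
  {"x": 0,"y": 0,"z": 0.011,"yaw": 0,"fingers": 0.6},
  {"x": 0,"y": 0,"z": 0.011,"yaw": 0,"fingers": 0.6},
])

```text
time: 10.95
eef_pos: [0.5203, 0.0274, 0.0409]
tcp_rot: [0.998, 0.061, -0.0, -0.0]
contact_force: [-1.4, -0.5, -0.5]
opening: 0.57
finger_force: 41.9
```

move_arm([
  {"x": -0.0005,"y": -0.0005,"z": 0.003,"yaw": 0,"fingers": 0.6},
  {"x": -0.0005,"y": -0.0005,"z": 0.005,"yaw": 0,"fingers": 0.6},
  {"x": -0.0005,"y": -0.0005,"z": 0.006,"yaw": 0,"fingers": 0.6},
  {"x": -0.0005,"y": -0.0005,"z": 0.006,"yaw": 0,"fingers": 0.6},
])

```text
time: 11.35
eef_pos: [0.5202, 0.0278, 0.0353]
tcp_rot: [0.998, 0.061, 0.0, 0.0]
contact_force: [0.0, 0.1, -1.3]
opening: 0.571
finger_force: 41.9
```

move_arm([
  {"x": -0.0005,"y": 0,"z": 0.0015,"yaw": 0,"fingers": 0.6},
  {"x": -0.0005,"y": 0,"z": 0.003,"yaw": 0,"fingers": 0.6},
  {"x": -0.0005,"y": 0,"z": 0.003,"yaw": 0,"fingers": 0.6},
])

```text
time: 11.65
eef_pos: [0.5202, 0.0277, 0.0345]
tcp_rot: [0.998, 0.061, -0.0, -0.0]
contact_force: [-5.5, 0.2, 11.3]
opening: 0.566
finger_force: 43.2
```

move_arm([
  {"x": 0,"y": 0,"z": -0.0005,"yaw": 0,"fingers": 0.2},
  {"x": 0,"y": 0,"z": -0.0005,"yaw": 0,"fingers": 0.2},
  {"x": 0,"y": 0,"z": -0.0005,"yaw": 0,"fingers": 0.2},
  {"x": 0,"y": 0,"z": -0.04,"yaw": 0,"fingers": 0.0},
  {"x": 0,"y": 0,"z": -0.09,"yaw": 0,"fingers": 0.0},
])

```text
time: 12.15
eef_pos: [0.517, 0.028, 0.12]
tcp_rot: [0.998, 0.061, -0.004, -0.001]
contact_force: [1.2, 0.7, 0.3]
opening: 1.0
finger_force: 0.0
```

move_arm([
  {"x": 0,"y": 0.02,"z": -0.04,"yaw": 0,"fingers": 0.0},
  {"x": -0.015,"y": 0.06,"z": -0.06,"yaw": 0,"fingers": 0.0},
  {"x": -0.03,"y": 0.1,"z": -0.08,"yaw": 0,"fingers": 0.0},
  {"x": -0.045,"y": 0.145,"z": -0.09,"yaw": 0,"fingers": 0.0},
  {"x": -0.06,"y": 0.19,"z": -0.09,"yaw": 0,"fingers": 0.0},
])

```text
time: 12.65
eef_pos: [0.4837, -0.1702, 0.2148]
tcp_rot: [0.998, 0.061, 0.002, 0.001]
contact_force: [0.2, -0.3, -0.3]
opening: 1.0
finger_force: 0.0
```

move_arm([
  {"x": -0.015,"y": 0.045,"z": 0,"yaw": 0.02,"fingers": 0.0},
  {"x": -0.03,"y": 0.09,"z": 0,"yaw": 0.02,"fingers": 0.0},
  {"x": -0.045,"y": 0.135,"z": 0,"yaw": 0.02,"fingers": 0.0},
  {"x": -0.057,"y": 0.18,"z": 0,"yaw": 0.02,"fingers": 0.0},
  {"x": -0.057,"y": 0.19,"z": 0,"yaw": 0.02,"fingers": 0.0},
])

```text
time: 13.15
eef_pos: [0.4483, -0.368, 0.212]
tcp_rot: [0.999, 0.049, -0.0, 0.001]
contact_force: [0.9, 0.7, 0.5]
opening: 0.999
finger_force: 0.0
```

move_arm([
  {"x": 0,"y": 0,"z": 0,"yaw": 0,"fingers": 0.0},
  {"x": 0,"y": 0,"z": 0,"yaw": 0,"fingers": 0.0},
])

```text
time: 13.35
eef_pos: [0.4497, -0.3626, 0.2117]
tcp_rot: [0.999, 0.051, -0.0, -0.001]
contact_force: [-0.1, 0.2, 0.2]
opening: 0.998
finger_force: 0.0
```

Run:
```python
from h import *
im,p=shot("wrist","w7");hs=cv2.cvtColor(im,cv2.COLOR_RGB2HSV)
for v0 in(170,190,205):
  for z in(.02,.025):
    print(v0,z,roi_rect(im,"wrist",(180,60,330,240),lambda h,s,v:(h<13)&(v>v0),z,p))
go(.4529,-.371,.05,5.6)
# packing in pocket, scene + side
for n,r in(("scene",(205,130,300,225)),("side",(210,180,310,250))):
    im,_=shot(n,n+"7");print(n,roi_rect(im,n,r,lambda h,s,v:(h>18)&(h<32)&(s>50)&(s<170)&(v>90),.042))
```

```text
170 0.02 (0.4288, -0.3731, 103.8, 50.5, 6.1)
170 0.025 (0.4301, -0.3728, 102.2, 49.7, 6.1)
190 0.02 (0.4291, -0.3729, 102.4, 48.5, 5.3)
190 0.025 (0.4304, -0.3726, 100.9, 47.8, 5.3)
205 0.02 (0.4325, -0.3725, 95.6, 48.3, 5.4)
205 0.025 (0.4338, -0.3723, 94.2, 47.6, 5.4)
t 13.4 tcp [ 0.4498 -0.3622  0.2119] psi 5.9 shift [0.0022 0.0092 0.1619] yaw 0.005 tilt 0.07
scene (0.5195, 0.0264, 148.3, 55.9, 6.8)
side (0.5196, 0.029, 147.7, 49.1, 6.5)
```

Run:
```python
from h import *
im=cv2.imread("pics/w7.png")[:,:,::-1].copy();s=ctrl.get_state();p=(s["eef_pos"],s["tcp_rot"])
m=cv2.cvtColor(im,cv2.COLOR_RGB2HSV)
c0=np.array([.4529,-.371]);a=np.array([np.cos(.1),np.sin(.1)]);b=np.array([-a[1],a[0]])
# pixel lookup table on plane z=.023
ys,xs=np.mgrid[0:384,0:512];W=toworld("wrist",np.c_[xs.ravel(),ys.ravel()],.023,p)-c0
u=W@a*1000;v=W@b*1000
for off in(-15,0,15):
    k=(abs(v-off)<1.2)&(abs(u)<100);o=np.argsort(u[k]);f=m.reshape(-1,3)[k][o];uu=u[k][o]
    print(off,[(int(x),*map(int,q)) for x,q in zip(uu,f) if abs(abs(x)-76)<9][::2])
```

```text
-15 [(-83, 13, 177, 148), (-82, 13, 171, 146), (-81, 13, 171, 146), (-79, 13, 174, 151), (-78, 13, 179, 155), (-77, 13, 174, 155), (-75, 13, 176, 154), (-74, 11, 178, 168), (-73, 10, 180, 212), (-71, 10, 178, 204), (-70, 10, 177, 206), (-69, 10, 178, 206), (-68, 10, 179, 205), (67, 14, 135, 228), (68, 14, 136, 227), (69, 14, 136, 227), (70, 15, 137, 227), (72, 14, 135, 226), (73, 15, 140, 226), (74, 13, 153, 223), (75, 12, 177, 202), (76, 13, 178, 181), (77, 13, 177, 180), (78, 13, 179, 181), (79, 13, 174, 177), (80, 13, 173, 175), (82, 13, 175, 175), (83, 13, 180, 174), (84, 13, 175, 169)]
0 [(-83, 13, 177, 156), (-82, 12, 171, 151), (-81, 13, 179, 145), (-79, 13, 172, 147), (-78, 14, 175, 149), (-77, 13, 179, 158), (-75, 12, 171, 155), (-74, 12, 180, 169), (-73, 11, 187, 207), (-71, 10, 179, 206), (-70, 11, 183, 205), (-69, 11, 183, 202), (-68, 11, 184, 204), (67, 14, 142, 228), (68, 14, 141, 229), (69, 14, 144, 226), (70, 14, 140, 228), (71, 14, 141, 226), (72, 14, 140, 228), (74, 13, 147, 227), (75, 12, 167, 214), (76, 13, 174, 182), (77, 13, 176, 181), (78, 13, 177, 180), (79, 13, 177, 179), (80, 14, 178, 178), (81, 13, 177, 177), (82, 14, 178, 175), (84, 13, 174, 174)]
15 [(-83, 13, 173, 158), (-82, 14, 177, 154), (-81, 13, 175, 150), (-79, 13, 175, 147), (-78, 13, 170, 147), (-77, 13, 169, 148), (-75, 13, 169, 157), (-74, 12, 181, 178), (-73, 11, 182, 206), (-72, 11, 189, 201), (-70, 10, 181, 207), (-69, 11, 180, 205), (-68, 11, 186, 203), (67, 14, 147, 228), (68, 14, 147, 227), (69, 14, 148, 228), (70, 13, 146, 227), (71, 13, 142, 227), (72, 13, 147, 226), (73, 13, 147, 227), (75, 11, 161, 211), (76, 13, 178, 165), (77, 14, 179, 180), (78, 13, 174, 182), (79, 13, 176, 183), (80, 13, 175, 182), (81, 13, 177, 180), (82, 13, 177, 174), (83, 13, 173, 175)]
```

move_arm([
  {"x": 0.0026,"y": 0.01,"z": 0.04,"yaw": 0.004,"fingers": 0},
  {"x": 0.0026,"y": 0.01,"z": 0.08,"yaw": 0.004,"fingers": 0},
  {"x": 0.0026,"y": 0.01,"z": 0.12,"yaw": 0.004,"fingers": 0},
  {"x": 0.0026,"y": 0.01,"z": 0.15,"yaw": 0.004,"fingers": 0},
  {"x": 0.0026,"y": 0.01,"z": 0.16,"yaw": 0.004,"fingers": 0},
], force=60)

```text
time: 14.0
eef_pos: [0.4518, -0.3699, 0.0485]
tcp_rot: [0.999, 0.05, -0.002, -0.003]
contact_force: [-0.3, 0.8, -0.0]
opening: 1.002
finger_force: 0.0
```

move_arm([
  {"x": 0,"y": 0,"z": 0,"yaw": 0,"fingers": 0},
  {"x": 0,"y": 0,"z": 0.0,"yaw": 0,"fingers": 0},
])

```text
time: 14.2
eef_pos: [0.4543, -0.3738, 0.0542]
tcp_rot: [0.999, 0.049, 0.001, 0.001]
contact_force: [-0.7, -0.0, -0.3]
opening: 0.998
finger_force: 0.0
```

Run:
```python
from h import *
go(.4534,-.372,.003,5.7)
```

```text
t 14.2 tcp [ 0.4543 -0.3738  0.0542] psi 5.65 shift [-0.0008 -0.002   0.0512] yaw -0.001 tilt 0.17
```

move_arm([
  {"x": -0.0005,"y": -0.001,"z": 0.025,"yaw": 0,"fingers": 0},
  {"x": -0.0005,"y": -0.001,"z": 0.045,"yaw": 0,"fingers": 0},
  {"x": -0.0005,"y": -0.001,"z": 0.049,"yaw": 0,"fingers": 0},
  {"x": -0.0005,"y": -0.001,"z": 0.049,"yaw": 0,"fingers": 0.6},
  {"x": -0.0005,"y": -0.001,"z": 0.049,"yaw": 0,"fingers": 0.6},
])

```text
time: 14.7
eef_pos: [0.4537, -0.3736, 0.0054]
tcp_rot: [0.999, 0.049, 0.001, 0.001]
contact_force: [1.0, -0.1, -0.0]
opening: 0.691
finger_force: 0.0
```

move_arm([
  {"x": 0,"y": 0,"z": 0,"yaw": 0,"fingers": 0.6},
  {"x": 0,"y": 0,"z": 0,"yaw": 0,"fingers": 0.6},
  {"x": 0,"y": 0,"z": 0,"yaw": 0,"fingers": 0.6},
  {"x": 0,"y": 0,"z": 0,"yaw": 0,"fingers": 0.6},
])

```text
time: 15.1
eef_pos: [0.4539, -0.3738, 0.0057]
tcp_rot: [0.999, 0.049, 0.001, 0.002]
contact_force: [-0.1, 0.1, 6.3]
opening: 0.573
finger_force: 67.2
```

move_arm([
  {"x": 0,"y": 0,"z": -0.015,"yaw": 0,"fingers": 0.6},
  {"x": 0,"y": 0,"z": -0.04,"yaw": 0,"fingers": 0.6},
  {"x": 0,"y": 0,"z": -0.07,"yaw": 0,"fingers": 0.6},
  {"x": 0,"y": 0,"z": -0.1,"yaw": 0,"fingers": 0.6},
  {"x": 0,"y": 0,"z": -0.115,"yaw": 0,"fingers": 0.6},
])

```text
time: 15.6
eef_pos: [0.4532, -0.3731, 0.1214]
tcp_rot: [0.999, 0.049, 0.001, 0.002]
contact_force: [0.4, 0.2, -2.4]
opening: 0.566
finger_force: 66.1
```

move_arm([
  {"x": 0,"y": 0,"z": -0.005,"yaw": 0,"fingers": 0.6},
  {"x": 0,"y": 0,"z": -0.005,"yaw": 0,"fingers": 0.6},
])

```text
time: 15.8
eef_pos: [0.4524, -0.3722, 0.1233]
tcp_rot: [0.999, 0.049, -0.0, -0.0]
contact_force: [0.2, -0.1, -2.9]
opening: 0.57
finger_force: 66.1
```

Run:
```python
from h import *
im,p=shot("wrist","w8");M=R.from_quat(p[1]).as_matrix()
m=cv2.cvtColor(im,cv2.COLOR_RGB2HSV)
for hh in(.014,.018):
    ys,xs=np.mgrid[0:384,0:512];z=p[0][2]+hh;W=toworld("wrist",np.c_[xs.ravel(),ys.ravel()],z,p)
    t=(np.c_[W,np.full(len(W),z)]-p[0])@M*1000
    for off in(-12,12):
        k=(abs(t[:,1]-off)<.5)&(t[:,0]>60)&(t[:,0]<86);o=np.argsort(t[k,0])
        print(hh,off,[(round(x,1),*map(int,q)) for x,q in zip(t[k,0][o],m.reshape(-1,3)[k][o])][::2])
print(ctrl.get_state()["opening"]);go(.519,.0285,.15,7)
```

```text
0.014 -12 [(np.float64(60.1), 12, 157, 231), (np.float64(60.5), 12, 155, 231), (np.float64(61.0), 13, 157, 231), (np.float64(61.4), 13, 154, 232), (np.float64(61.8), 13, 155, 231), (np.float64(62.2), 13, 156, 231), (np.float64(62.7), 13, 154, 232), (np.float64(63.1), 13, 160, 230), (np.float64(63.5), 13, 159, 230), (np.float64(64.0), 13, 154, 232), (np.float64(64.4), 13, 155, 231), (np.float64(64.8), 13, 156, 231), (np.float64(65.2), 13, 157, 231), (np.float64(65.3), 12, 156, 232), (np.float64(65.7), 13, 155, 231), (np.float64(66.1), 13, 158, 231), (np.float64(66.1), 13, 157, 231), (np.float64(66.5), 13, 155, 231), (np.float64(67.0), 13, 153, 232), (np.float64(67.0), 13, 155, 231), (np.float64(67.4), 13, 152, 231), (np.float64(67.8), 13, 154, 230), (np.float64(67.8), 13, 156, 230), (np.float64(68.2), 13, 154, 232), (np.float64(68.7), 13, 154, 230), (np.float64(68.7), 13, 152, 232), (np.float64(69.1), 13, 152, 232), (np.float64(69.5), 13, 152, 231), (np.float64(69.5), 13, 156, 231), (np.float64(70.0), 13, 157, 231), (np.float64(70.4), 13, 154, 232), (np.float64(70.4), 13, 156, 231), (
[... 9138 characters left out ...]
0), (np.float64(81.6), 14, 175, 191), (np.float64(81.7), 13, 177, 193), (np.float64(82.1), 13, 182, 189), (np.float64(82.5), 14, 177, 192), (np.float64(82.5), 14, 177, 192), (np.float64(82.9), 13, 177, 193), (np.float64(83.3), 13, 178, 192), (np.float64(83.4), 13, 176, 193), (np.float64(83.8), 13, 178, 196), (np.float64(84.2), 13, 175, 194), (np.float64(84.2), 13, 177, 194), (np.float64(84.6), 13, 176, 191), (np.float64(85.0), 13, 172, 191), (np.float64(85.1), 12, 174, 190), (np.float64(85.5), 13, 176, 187), (np.float64(85.9), 13, 179, 184), (np.float64(85.9), 13, 173, 183)]
0.5656977042154158
t 15.85 tcp [ 0.452  -0.3716  0.122 ] psi 5.61 shift [ 0.1058 -0.3917 -0.0274] yaw -0.024 tilt 0.13
```

move_arm([
  {"x": 0.01,"y": -0.035,"z": -0.015,"yaw": 0,"fingers": 0.6},
  {"x": 0.02,"y": -0.075,"z": -0.03,"yaw": -0.012,"fingers": 0.6},
  {"x": 0.03,"y": -0.115,"z": -0.03,"yaw": -0.024,"fingers": 0.6},
  {"x": 0.041,"y": -0.155,"z": -0.03,"yaw": -0.024,"fingers": 0.6},
  {"x": 0.052,"y": -0.195,"z": -0.03,"yaw": -0.024,"fingers": 0.6},
])

```text
time: 16.35
eef_pos: [0.4841, -0.1711, 0.1511]
tcp_rot: [0.998, 0.061, -0.002, -0.001]
contact_force: [0.7, -0.5, -3.2]
opening: 0.571
finger_force: 66.1
```

move_arm([
  {"x": 0.01,"y": -0.045,"z": 0,"yaw": 0,"fingers": 0.6},
  {"x": 0.02,"y": -0.09,"z": 0,"yaw": 0,"fingers": 0.6},
  {"x": 0.03,"y": -0.13,"z": 0,"yaw": 0,"fingers": 0.6},
  {"x": 0.04,"y": -0.17,"z": 0,"yaw": 0,"fingers": 0.6},
  {"x": 0.045,"y": -0.198,"z": 0,"yaw": 0,"fingers": 0.6},
])

```text
time: 16.85
eef_pos: [0.5045, 0.0314, 0.1511]
tcp_rot: [0.998, 0.062, -0.002, -0.001]
contact_force: [1.1, -0.4, -3.4]
opening: 0.573
finger_force: 66.1
```

move_arm([
  {"x": 0,"y": 0,"z": 0.02,"yaw": 0,"fingers": 0.6},
  {"x": 0,"y": 0,"z": 0.04,"yaw": 0,"fingers": 0.6},
  {"x": 0,"y": 0,"z": 0.05,"yaw": 0,"fingers": 0.6},
  {"x": 0,"y": 0,"z": 0.05,"yaw": 0,"fingers": 0.6},
  {"x": 0,"y": 0,"z": 0.05,"yaw": 0,"fingers": 0.6},
])

```text
time: 17.35
eef_pos: [0.5058, 0.0285, 0.1029]
tcp_rot: [0.998, 0.061, -0.001, -0.0]
contact_force: [0.1, 0.5, -3.9]
opening: 0.569
finger_force: 66.0
```

Run:
```python
from h import *
go(.518,.0283,.06,7)
```

```text
t 17.35 tcp [0.5058 0.0285 0.1029] psi 6.95 shift [0.0122 0.0017 0.0429] yaw -0.001 tilt 0.06
```

move_arm([
  {"x": 0.0125,"y": 0.0015,"z": 0,"yaw": 0,"fingers": 0.6},
  {"x": 0.0125,"y": 0.0015,"z": 0.01,"yaw": 0,"fingers": 0.6},
  {"x": 0.0125,"y": 0.0015,"z": 0.02,"yaw": 0,"fingers": 0.6},
  {"x": 0.0125,"y": 0.0015,"z": 0.028,"yaw": 0,"fingers": 0.6},
  {"x": 0.0125,"y": 0.0015,"z": 0.034,"yaw": 0,"fingers": 0.6},
])

```text
time: 17.85
eef_pos: [0.5176, 0.0289, 0.0678]
tcp_rot: [0.998, 0.061, -0.001, -0.0]
contact_force: [-0.6, 0.3, -2.7]
opening: 0.57
finger_force: 66.1
```

move_arm([
  {"x": 0,"y": 0,"z": 0.003,"yaw": 0,"fingers": 0.6},
  {"x": 0,"y": 0,"z": 0.006,"yaw": 0,"fingers": 0.6},
  {"x": 0,"y": 0,"z": 0.009,"yaw": 0,"fingers": 0.6},
  {"x": 0,"y": 0,"z": 0.011,"yaw": 0,"fingers": 0.6},
  {"x": 0,"y": 0,"z": 0.011,"yaw": 0,"fingers": 0.6},
])

```text
time: 18.35
eef_pos: [0.5184, 0.0288, 0.0582]
tcp_rot: [0.998, 0.061, -0.0, -0.0]
contact_force: [0.3, 1.2, -3.0]
opening: 0.568
finger_force: 66.1
```

move_arm([
  {"x": 0,"y": 0,"z": 0.002,"yaw": 0,"fingers": 0.6},
  {"x": 0,"y": 0,"z": 0.004,"yaw": 0,"fingers": 0.6},
  {"x": 0,"y": 0,"z": 0.006,"yaw": 0,"fingers": 0.6},
  {"x": 0,"y": 0,"z": 0.008,"yaw": 0,"fingers": 0.6},
  {"x": 0,"y": 0,"z": 0.008,"yaw": 0,"fingers": 0.6},
])

```text
time: 18.85
eef_pos: [0.5182, 0.0288, 0.0499]
tcp_rot: [0.998, 0.061, -0.0, -0.0]
contact_force: [-0.9, 1.7, -3.6]
opening: 0.57
finger_force: 66.1
```

move_arm([
  {"x": 0,"y": 0,"z": 0.001,"yaw": 0,"fingers": 0.6},
  {"x": 0,"y": 0,"z": 0.002,"yaw": 0,"fingers": 0.6},
  {"x": 0,"y": 0,"z": 0.002,"yaw": 0,"fingers": 0.6},
])

```text
time: 19.15
eef_pos: [0.5184, 0.0288, 0.0482]
tcp_rot: [0.998, 0.061, -0.0, -0.0]
contact_force: [0.4, -0.8, -3.5]
opening: 0.567
finger_force: 66.1
```

move_arm([
  {"x": 0,"y": 0,"z": 0.001,"yaw": 0,"fingers": 0.6},
  {"x": 0,"y": 0,"z": 0.002,"yaw": 0,"fingers": 0.6},
  {"x": 0,"y": 0,"z": 0.002,"yaw": 0,"fingers": 0.6},
])

```text
time: 19.45
eef_pos: [0.5186, 0.0288, 0.0477]
tcp_rot: [0.998, 0.061, -0.0, 0.0]
contact_force: [-4.7, 0.3, 5.9]
opening: 0.571
finger_force: 67.1
```

move_arm([
  {"x": 0,"y": 0,"z": -0.0005,"yaw": 0,"fingers": 0.2},
  {"x": 0,"y": 0,"z": -0.0005,"yaw": 0,"fingers": 0.2},
  {"x": 0,"y": 0,"z": -0.0005,"yaw": 0,"fingers": 0.2},
  {"x": 0,"y": 0,"z": -0.03,"yaw": 0,"fingers": 0.0},
  {"x": 0,"y": 0,"z": -0.08,"yaw": 0,"fingers": 0.0},
])

```text
time: 19.95
eef_pos: [0.5155, 0.0291, 0.1232]
tcp_rot: [0.998, 0.061, -0.004, -0.001]
contact_force: [1.2, -0.2, 0.3]
opening: 1.001
finger_force: 0.0
```

move_arm([
  {"x": 0,"y": -0.02,"z": -0.04,"yaw": 0,"fingers": 0.0},
  {"x": 0,"y": -0.06,"z": -0.07,"yaw": 0,"fingers": 0.0},
  {"x": 0,"y": -0.105,"z": -0.08,"yaw": 0,"fingers": 0.0},
  {"x": 0,"y": -0.15,"z": -0.08,"yaw": 0,"fingers": 0.0},
  {"x": 0,"y": -0.195,"z": -0.08,"yaw": 0,"fingers": 0.0},
])

```text
time: 20.45
eef_pos: [0.495, 0.2241, 0.2075]
tcp_rot: [0.998, 0.061, 0.001, -0.0]
contact_force: [0.4, 0.4, 0.3]
opening: 0.999
finger_force: 0.0
```

move_arm([
  {"x": 0,"y": -0.045,"z": 0,"yaw": 0.07,"fingers": 0.0},
  {"x": -0.005,"y": -0.09,"z": 0,"yaw": 0.141,"fingers": 0.0},
  {"x": -0.0065,"y": -0.138,"z": 0,"yaw": 0.141,"fingers": 0.0},
  {"x": -0.0065,"y": -0.138,"z": 0,"yaw": 0.141,"fingers": 0.0},
  {"x": -0.0065,"y": -0.138,"z": 0,"yaw": 0.141,"fingers": 0.0},
])

```text
time: 20.95
eef_pos: [0.4711, 0.3595, 0.206]
tcp_rot: [1.0, -0.008, -0.0, 0.0]
contact_force: [-0.3, -0.1, -0.4]
opening: 1.001
finger_force: 0.0
```

Run:
```python
from h import *
im,p=shot("wrist","w9")
for c in blobs(im,"lap")[:2]: print(c.mean(0).round(),c.min(0),c.max(0),rect("wrist",c,.044,p))
go(.4712,.3585,.018,-1.1)
for n,r in(("scene",(205,125,300,225)),("side",(210,175,310,250))):
    im,_=shot(n,n+"9")
    for z in(.062,.068): print(n,roi_rect(im,n,r,lambda h,s,v:(h<17)&(s>90)&(v>90),z))
```

```text
[251. 177.] [240 146] [262 208] (0.471, 0.3632, 66.6, 22.9, -0.6)
t 21.0 tcp [0.4715 0.3585 0.206 ] psi -1.05 shift [-2.00e-04 -1.00e-04  1.88e-01] yaw 0.001 tilt 0.04
scene (0.5338, 0.0283, 309.0, 259.1, -30.8)
scene (0.5376, 0.0261, 306.8, 257.2, -30.8)
side (0.5099, 0.0325, 306.9, 292.1, 43.0)
side (0.506, 0.0367, 304.5, 289.8, 43.0)
```

Run:
```python
import cv2
a=cv2.imread("pics/scene9.png")[120:240,190:315];b=cv2.imread("pics/side9.png")[170:270,205:330]
b=cv2.copyMakeBorder(b,0,20,0,0,cv2.BORDER_CONSTANT)
cv2.imwrite("pics/c9.png",cv2.resize(cv2.hconcat([a,b]),(800,384),interpolation=cv2.INTER_CUBIC))
```

```text
(no output)
```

View pics/c9.png

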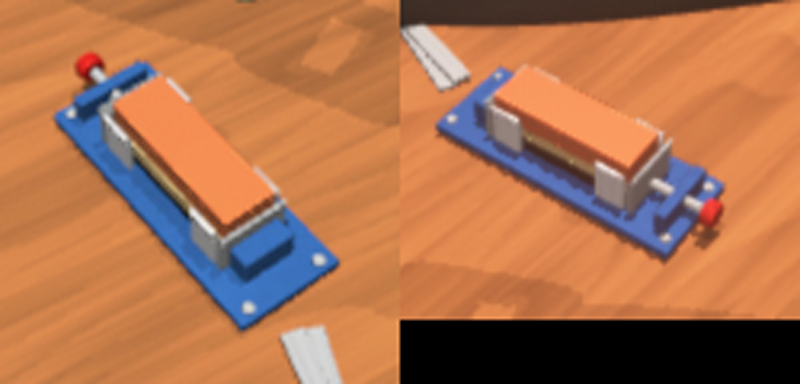

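move_arm([
  {"x": 0,"y": -0.002,"z": 0.04,"yaw": 0,"fingers": 0},
  {"x": 0,"y": -0.002,"z": 0.08,"yaw": 0,"fingers": 0},
  {"x": 0,"y": -0.002,"z": 0.12,"yaw": 0,"fingers": 0},
  {"x": 0,"y": -0.002,"z": 0.15,"yaw": 0,"fingers": 0},
  {"x": 0,"y": -0.002,"z": 0.17,"yaw": 0,"fingers": 0},
])

```text
time: 21.6
eef_pos: [0.4708, 0.3582, 0.0335]
tcp_rot: [1.0, -0.011, -0.002, 0.001]
contact_force: [-0.2, 0.0, 0.3]
opening: 0.999
finger_force: 0.0
```

move_arm([
  {"x": 0,"y": 0,"z": 0.01,"yaw": 0,"fingers": 0},
  {"x": 0,"y": 0,"z": 0.016,"yaw": 0,"fingers": 0.0},
  {"x": 0,"y": 0,"z": 0.016,"yaw": 0,"fingers": 0.9},
  {"x": 0,"y": 0,"z": 0.016,"yaw": 0,"fingers": 0.9},
  {"x": 0,"y": 0,"z": 0.016,"yaw": 0,"fingers": 0.9},
])

```text
time: 22.1
eef_pos: [0.4727, 0.361, 0.0219]
tcp_rot: [1.0, -0.01, 0.001, -0.001]
contact_force: [-0.1, 0.2, -0.5]
opening: 0.516
finger_force: 0.0
```

move_arm([
  {"x": 0,"y": 0,"z": 0,"yaw": 0,"fingers": 0.9},
  {"x": 0,"y": 0,"z": 0,"yaw": 0,"fingers": 0.9},
  {"x": 0,"y": 0,"z": 0,"yaw": 0,"fingers": 0.9},
  {"x": 0,"y": 0,"z": 0,"yaw": 0,"fingers": 0.9},
])

```text
time: 22.5
eef_pos: [0.4726, 0.3612, 0.0217]
tcp_rot: [1.0, -0.01, 0.001, -0.001]
contact_force: [-1.0, 0.2, 5.8]
opening: 0.265
finger_force: 62.0
```

The crops show the stone flat and square in the pocket, centred between the cheeks. The lap is gripped, so I lift it and carry it over.

move_arm([
  {"x": 0,"y": 0,"z": -0.03,"yaw": 0,"fingers": 0.9},
  {"x": 0,"y": 0,"z": -0.07,"yaw": 0,"fingers": 0.9},
  {"x": 0.002,"y": 0.03,"z": -0.11,"yaw": 0,"fingers": 0.9},
  {"x": 0.004,"y": 0.07,"z": -0.12,"yaw": 0,"fingers": 0.9},
  {"x": 0.006,"y": 0.115,"z": -0.12,"yaw": 0,"fingers": 0.9},
])

```text
time: 23.0
eef_pos: [0.4763, 0.2452, 0.1425]
tcp_rot: [1.0, -0.008, 0.002, -0.001]
contact_force: [0.8, -0.3, -2.9]
opening: 0.266
finger_force: 61.0
```

move_arm([
  {"x": 0.002,"y": 0.045,"z": 0,"yaw": -0.05,"fingers": 0.9},
  {"x": 0.004,"y": 0.09,"z": 0,"yaw": -0.1,"fingers": 0.9},
  {"x": 0.006,"y": 0.135,"z": 0,"yaw": -0.142,"fingers": 0.9},
  {"x": 0.008,"y": 0.18,"z": 0,"yaw": -0.142,"fingers": 0.9},
  {"x": 0.011,"y": 0.222,"z": 0,"yaw": -0.142,"fingers": 0.9},
])

```text
time: 23.5
eef_pos: [0.4806, 0.0216, 0.1389]
tcp_rot: [0.998, 0.061, -0.001, -0.0]
contact_force: [1.6, -0.9, -3.9]
opening: 0.265
finger_force: 61.0
```

move_arm([
  {"x": 0,"y": 0,"z": 0.015,"yaw": 0,"fingers": 0.9},
  {"x": 0,"y": 0,"z": 0.03,"yaw": 0,"fingers": 0.9},
  {"x": 0,"y": 0,"z": 0.03,"yaw": 0,"fingers": 0.9},
  {"x": 0,"y": 0,"z": 0.03,"yaw": 0,"fingers": 0.9},
])

```text
time: 23.9
eef_pos: [0.4811, 0.0235, 0.1093]
tcp_rot: [0.998, 0.061, -0.001, -0.0]
contact_force: [-0.3, -0.2, -2.1]
opening: 0.267
finger_force: 60.9
```

Run:
```python
from h import *
go(.4828,.0238,.095,7)
F=[]
im,p=shot("wrist","w10");M=R.from_quat(p[1]).as_matrix()
for c in blobs(im,"lap")[:2]:
    z=p[0][2]+.0223;w=toworld("wrist",c,z,p);t=(np.c_[w,np.full(len(w),z)]-p[0])@M;print(t.min(0).round(4),t.max(0).round(4),rect("wrist",c,z,p))
print(ctrl.get_state()["contact_force"],ctrl.get_state()["joint_efforts"].round(2))
```

```text
t 23.9 tcp [0.4811 0.0235 0.1093] psi 7.04 shift [ 0.0017 -0.0001  0.0143] yaw 0.001 tilt 0.16
[-0.0331 -0.0126 -0.0224] [ 0.0363  0.0099 -0.0222] (0.4826, 0.025, 69.5, 22.5, 7.0)
[ 0.35103284 -0.18519312 -2.89199015] [-1.600e-01 -2.620e+01 -2.618e+01 -1.000e-02  4.000e-02  0.000e+00]
```

move_arm([
  {"x": 0,"y": 0,"z": 0.008,"yaw": 0,"fingers": 0.9},
  {"x": 0,"y": 0,"z": 0.014,"yaw": 0,"fingers": 0.9},
  {"x": 0,"y": 0,"z": 0.017,"yaw": 0,"fingers": 0.9},
  {"x": 0,"y": 0,"z": 0.018,"yaw": 0,"fingers": 0.9},
  {"x": 0,"y": 0,"z": 0.018,"yaw": 0,"fingers": 0.9},
])

```text
time: 24.45
eef_pos: [0.4821, 0.0234, 0.0921]
tcp_rot: [0.998, 0.061, -0.0, -0.0]
contact_force: [0.4, -0.7, -2.5]
opening: 0.268
finger_force: 60.9
```

move_arm([
  {"x": 0,"y": 0,"z": 0.001,"yaw": 0,"fingers": 0.9},
  {"x": 0,"y": 0,"z": 0.002,"yaw": 0,"fingers": 0.9},
  {"x": 0,"y": 0,"z": 0.0025,"yaw": 0,"fingers": 0.9},
  {"x": 0,"y": 0,"z": 0.0025,"yaw": 0,"fingers": 0.9},
])

```text
time: 24.85
eef_pos: [0.4821, 0.0232, 0.0898]
tcp_rot: [0.998, 0.061, -0.0, -0.0]
contact_force: [0.2, -1.1, -3.0]
opening: 0.267
finger_force: 60.9
```

move_arm([
  {"x": 0,"y": 0,"z": 0.001,"yaw": 0,"fingers": 0.9},
  {"x": 0,"y": 0,"z": 0.0015,"yaw": 0,"fingers": 0.9},
  {"x": 0,"y": 0,"z": 0.0015,"yaw": 0,"fingers": 0.9},
])

```text
time: 25.15
eef_pos: [0.4823, 0.0232, 0.0886]
tcp_rot: [0.998, 0.061, 0.0, 0.0]
contact_force: [-1.1, -0.1, -0.3]
opening: 0.267
finger_force: 61.2
```

move_arm([
  {"x": 0,"y": 0,"z": 0.0005,"yaw": 0,"fingers": 0.9},
  {"x": 0,"y": 0,"z": 0.0005,"yaw": 0,"fingers": 0.9},
])

```text
time: 25.35
eef_pos: [0.4824, 0.0232, 0.0885]
tcp_rot: [0.998, 0.061, 0.0, 0.0]
contact_force: [-2.6, -1.3, 3.6]
opening: 0.268
finger_force: 61.8
```

move_arm([
  {"x": 0,"y": 0,"z": 0.0005,"yaw": 0,"fingers": 0.9},
  {"x": 0,"y": 0,"z": 0.0005,"yaw": 0,"fingers": 0.9},
])

```text
time: 25.55
eef_pos: [0.4825, 0.0232, 0.0885]
tcp_rot: [0.998, 0.061, 0.0, 0.0]
contact_force: [-4.8, -0.7, 7.7]
opening: 0.269
finger_force: 62.3
```

move_arm([
  {"x": 0.001,"y": 0,"z": 0,"yaw": 0,"fingers": 0.9},
  {"x": 0.003,"y": 0,"z": 0,"yaw": 0,"fingers": 0.9},
  {"x": 0.005,"y": 0,"z": 0,"yaw": 0,"fingers": 0.9},
])

```text
time: 25.85
eef_pos: [0.4876, 0.0237, 0.0885]
tcp_rot: [0.998, 0.061, 0.0, 0.0]
contact_force: [-3.9, -0.4, 6.4]
opening: 0.27
finger_force: 62.2
```

move_arm([
  {"x": 0.0025,"y": 0,"z": 0,"yaw": 0,"fingers": 0.9},
  {"x": 0.005,"y": 0,"z": 0,"yaw": 0,"fingers": 0.9},
  {"x": 0.0075,"y": 0,"z": 0,"yaw": 0,"fingers": 0.9},
  {"x": 0.01,"y": 0,"z": 0,"yaw": 0,"fingers": 0.9},
  {"x": 0.0125,"y": 0,"z": 0,"yaw": 0,"fingers": 0.9},
])

```text
time: 26.35
eef_pos: [0.5001, 0.0252, 0.0886]
tcp_rot: [0.998, 0.061, 0.0, 0.0]
contact_force: [-3.7, -0.4, 6.9]
opening: 0.265
finger_force: 62.3
```

move_arm([
  {"x": 0.002,"y": 0,"z": 0,"yaw": 0,"fingers": 0.9},
  {"x": 0.004,"y": 0,"z": 0,"yaw": 0,"fingers": 0.9},
  {"x": 0.006,"y": 0,"z": 0,"yaw": 0,"fingers": 0.9},
  {"x": 0.008,"y": 0,"z": 0,"yaw": 0,"fingers": 0.9},
  {"x": 0.01,"y": 0,"z": 0,"yaw": 0,"fingers": 0.9},
])

```text
time: 26.85
eef_pos: [0.5099, 0.0265, 0.0886]
tcp_rot: [0.998, 0.061, 0.0, 0.0]
contact_force: [-4.2, -1.7, 6.4]
opening: 0.266
finger_force: 62.2
```

move_arm([
  {"x": 0.002,"y": 0,"z": 0,"yaw": 0,"fingers": 0.9},
  {"x": 0.004,"y": 0,"z": 0,"yaw": 0,"fingers": 0.9},
  {"x": 0.006,"y": 0,"z": 0,"yaw": 0,"fingers": 0.9},
  {"x": 0.008,"y": 0,"z": 0,"yaw": 0,"fingers": 0.9},
  {"x": 0.01,"y": 0,"z": 0,"yaw": 0,"fingers": 0.9},
])

```text
time: 27.35
eef_pos: [0.5198, 0.0277, 0.0886]
tcp_rot: [0.998, 0.061, 0.0, 0.0]
contact_force: [-3.8, -0.4, 6.7]
opening: 0.269
finger_force: 62.2
```

Force is steady at about 10 N, so I continue to the far end.

move_arm([
  {"x": 0.002,"y": 0,"z": 0,"yaw": 0,"fingers": 0.9},
  {"x": 0.004,"y": 0,"z": 0,"yaw": 0,"fingers": 0.9},
  {"x": 0.006,"y": 0,"z": 0,"yaw": 0,"fingers": 0.9},
  {"x": 0.008,"y": 0,"z": 0,"yaw": 0,"fingers": 0.9},
  {"x": 0.01,"y": 0,"z": 0,"yaw": 0,"fingers": 0.9},
])

```text
time: 27.85
eef_pos: [0.5297, 0.0289, 0.0885]
tcp_rot: [0.998, 0.061, 0.0, 0.0]
contact_force: [-3.2, 0.3, 5.5]
opening: 0.264
finger_force: 62.1
```

move_arm([
  {"x": 0.002,"y": 0,"z": 0,"yaw": 0,"fingers": 0.9},
  {"x": 0.004,"y": 0,"z": 0,"yaw": 0,"fingers": 0.9},
  {"x": 0.006,"y": 0,"z": 0,"yaw": 0,"fingers": 0.9},
  {"x": 0.008,"y": 0,"z": 0,"yaw": 0,"fingers": 0.9},
  {"x": 0.01,"y": 0,"z": 0,"yaw": 0,"fingers": 0.9},
])

```text
time: 28.35
eef_pos: [0.5396, 0.0301, 0.0885]
tcp_rot: [0.998, 0.061, -0.0, 0.0]
contact_force: [-2.8, -1.3, 7.1]
opening: 0.267
finger_force: 62.1
```

move_arm([
  {"x": 0.002,"y": 0,"z": 0,"yaw": 0,"fingers": 0.9},
  {"x": 0.004,"y": 0,"z": 0,"yaw": 0,"fingers": 0.9},
  {"x": 0.006,"y": 0,"z": 0,"yaw": 0,"fingers": 0.9},
  {"x": 0.008,"y": 0,"z": 0,"yaw": 0,"fingers": 0.9},
  {"x": 0.01,"y": 0,"z": 0,"yaw": 0,"fingers": 0.9},
])

```text
time: 28.85
eef_pos: [0.5495, 0.0313, 0.0885]
tcp_rot: [0.998, 0.061, -0.0, 0.0]
contact_force: [-3.9, -0.6, 6.6]
opening: 0.267
finger_force: 62.1
```

move_arm([
  {"x": 0.002,"y": 0,"z": 0,"yaw": 0,"fingers": 0.9},
  {"x": 0.003,"y": 0,"z": 0,"yaw": 0,"fingers": 0.9},
  {"x": 0.003,"y": 0,"z": 0,"yaw": 0,"fingers": 0.9},
])

```text
time: 29.15
eef_pos: [0.5527, 0.0317, 0.0885]
tcp_rot: [0.998, 0.061, 0.0, 0.0]
contact_force: [-2.4, -0.9, 6.5]
opening: 0.267
finger_force: 62.1
```

move_arm([
  {"x": 0,"y": 0,"z": -0.01,"yaw": 0,"fingers": 0.9},
  {"x": 0,"y": 0,"z": -0.04,"yaw": 0,"fingers": 0.9},
  {"x": 0,"y": -0.03,"z": -0.05,"yaw": 0,"fingers": 0.9},
  {"x": 0,"y": -0.07,"z": -0.05,"yaw": 0,"fingers": 0.9},
  {"x": 0,"y": -0.115,"z": -0.05,"yaw": 0,"fingers": 0.9},
])

```text
time: 29.65
eef_pos: [0.5385, 0.1466, 0.138]
tcp_rot: [0.998, 0.06, 0.001, -0.0]
contact_force: [0.4, -0.2, -3.1]
opening: 0.264
finger_force: 61.0
```

Run:
```python
from h import *
go(.4726,.3612,.12,-1.1)
```

```text
t 29.65 tcp [0.5385 0.1466 0.138 ] psi 6.9 shift [-0.0396 -0.221   0.0179] yaw 0.14 tilt 0.12
```

move_arm([
  {"x": -0.008,"y": -0.045,"z": 0,"yaw": 0.07,"fingers": 0.9},
  {"x": -0.016,"y": -0.09,"z": 0,"yaw": 0.14,"fingers": 0.9},
  {"x": -0.024,"y": -0.135,"z": 0,"yaw": 0.14,"fingers": 0.9},
  {"x": -0.032,"y": -0.18,"z": 0.01,"yaw": 0.14,"fingers": 0.9},
  {"x": -0.0395,"y": -0.221,"z": 0.03,"yaw": 0.14,"fingers": 0.9},
])

```text
time: 30.15
eef_pos: [0.4723, 0.3633, 0.109]
tcp_rot: [1.0, -0.008, 0.002, -0.001]
contact_force: [0.2, -0.5, -3.1]
opening: 0.269
finger_force: 61.0
```

move_arm([
  {"x": 0,"y": 0,"z": 0.03,"yaw": 0,"fingers": 0.9},
  {"x": 0,"y": 0,"z": 0.055,"yaw": 0,"fingers": 0.9},
  {"x": 0,"y": 0,"z": 0.07,"yaw": 0,"fingers": 0.9},
  {"x": 0,"y": 0,"z": 0.075,"yaw": 0,"fingers": 0.9},
  {"x": 0,"y": 0,"z": 0.075,"yaw": 0,"fingers": 0.9},
])

```text
time: 30.65
eef_pos: [0.4718, 0.3602, 0.0319]
tcp_rot: [1.0, -0.009, -0.0, 0.0]
contact_force: [-0.2, 0.8, -2.8]
opening: 0.27
finger_force: 60.9
```

Run:
```python
from h import *
go(.4726,.3612,.0225,-1.1)
```

```text
t 30.65 tcp [0.4718 0.3602 0.0319] psi -1.02 shift [ 0.0008 -0.0011  0.0094] yaw 0.001 tilt 0.05
```

move_arm([
  {"x": 0,"y": 0,"z": 0.004,"yaw": 0,"fingers": 0.9},
  {"x": 0,"y": 0,"z": 0.007,"yaw": 0,"fingers": 0.9},
  {"x": 0,"y": 0,"z": 0.009,"yaw": 0,"fingers": 0.9},
  {"x": 0,"y": 0,"z": 0.0105,"yaw": 0,"fingers": 0.9},
  {"x": 0,"y": 0,"z": 0.0105,"yaw": 0,"fingers": 0.9},
])

```text
time: 31.15
eef_pos: [0.4718, 0.3605, 0.0219]
tcp_rot: [1.0, -0.009, 0.0, -0.0]
contact_force: [0.0, -0.2, -2.7]
opening: 0.262
finger_force: 61.0
```

move_arm([
  {"x": 0,"y": 0,"z": 0.0007,"yaw": 0,"fingers": 0.9},
  {"x": 0,"y": 0,"z": 0.0007,"yaw": 0,"fingers": 0.9},
])

```text
time: 31.35
eef_pos: [0.4721, 0.3607, 0.0217]
tcp_rot: [1.0, -0.009, 0.0, -0.0]
contact_force: [-1.9, -1.1, 1.8]
opening: 0.271
finger_force: 61.2
```

Contact with the bench. I release, retreat straight up, then check.

move_arm([
  {"x": 0,"y": 0,"z": 0,"yaw": 0,"fingers": 0.3},
  {"x": 0,"y": 0,"z": 0,"yaw": 0,"fingers": 0},
  {"x": 0,"y": 0,"z": 0,"yaw": 0,"fingers": 0},
  {"x": 0,"y": 0,"z": 0,"yaw": 0,"fingers": 0},
  {"x": 0,"y": 0,"z": -0.02,"yaw": 0,"fingers": 0},
])

```text
time: 31.85
eef_pos: [0.4696, 0.3593, 0.0384]
tcp_rot: [1.0, -0.009, -0.003, 0.001]
contact_force: [0.1, 0.5, -1.5]
opening: 0.995
finger_force: 0.0
```

move_arm([
  {"x": 0,"y": 0,"z": -0.04,"yaw": 0,"fingers": 0},
  {"x": 0,"y": 0.02,"z": -0.09,"yaw": 0,"fingers": 0},
  {"x": 0,"y": 0.06,"z": -0.12,"yaw": 0,"fingers": 0},
  {"x": 0,"y": 0.1,"z": -0.15,"yaw": 0,"fingers": 0},
  {"x": 0,"y": 0.14,"z": -0.18,"yaw": 0,"fingers": 0},
])

```text
time: 32.35
eef_pos: [0.4692, 0.2221, 0.2207]
tcp_rot: [1.0, -0.008, 0.001, -0.0]
contact_force: [0.9, 0.6, 0.2]
opening: 1.001
finger_force: 0.0
```

move_arm([
  {"x": 0,"y": 0,"z": 0,"yaw": 0,"fingers": 0},
  {"x": 0,"y": 0,"z": 0,"yaw": 0,"fingers": 0},
  {"x": 0,"y": 0,"z": 0,"yaw": 0,"fingers": 0},
])

```text
time: 32.65
eef_pos: [0.4687, 0.2237, 0.2178]
tcp_rot: [1.0, -0.008, -0.001, 0.0]
contact_force: [-0.3, -0.1, -0.3]
opening: 1.002
finger_force: 0.0
```

Run:
```python
from h import *
im,p=shot("wrist","w11");go(.47,.22,.2,0)
cv2.imwrite("pics/w11c.png",cv2.resize(im,(800,600))[:,:,::-1])
```

```text
t 32.7 tcp [0.4684 0.2239 0.2173] psi -0.92 shift [0.0017 0.0038 0.0173] yaw -0.016 tilt 0.18
```

View pics/w11c.png

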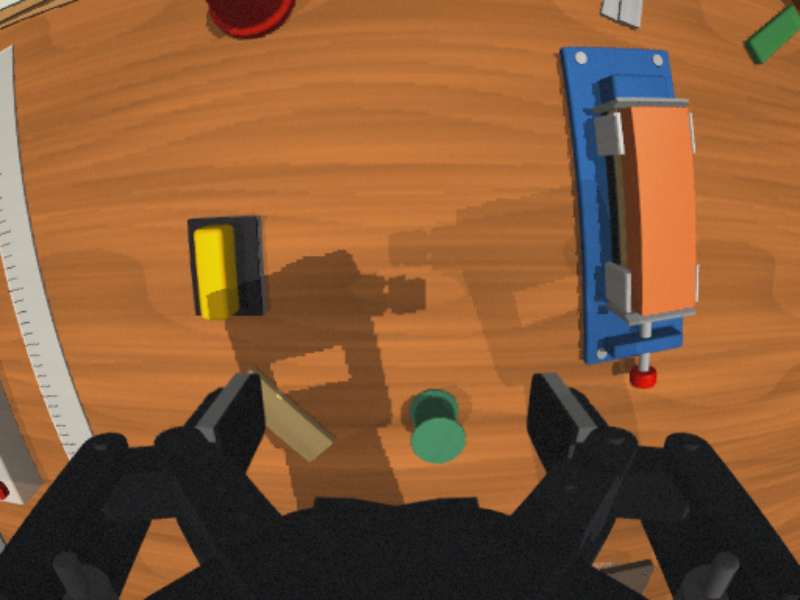

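The lap stands flat on the bench at (225,265), the stone lies square in the holder at (660,210), and the gripper is clear of everything.

```bash
python3 -c "
from plant import ctrl
print(ctrl.sign_off())"
```

```text
the job is handed in; nothing more can be done
None
```

The job is handed in, verdict unseen: pad, packing and stone are stacked square in the holder, the stone was rubbed at about 10 N from the thumbscrew end to the fixed-stop end, and the lapping block stands steel face down on the bench at about 33 s of the 72 s.

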